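# Set the top-heavy weaving mould to dry under the shelf

### The job

Pick up the tall, top-heavy wooden weaving mould and carry it upright to the drying shelf, then set it down, without dropping it, so that it stands by itself with its whole foot on the round cork mat under the plank. It topples easily, so never let it lean over on the way, and leave the basket, the bell, the tape measure and the log where they are.

Things in the scene. Friction and masses are not known exactly. Their poses are not given: they have to be found in the camera images.
- mould: Pale wood weaving mould, one rigid round piece, 187 mm tall, 90 to 170 g, upright at the start. Foot disc 52 mm across, 10 thick; post 16 mm across up to 115; solid drum 50 mm across from 115 to 185; thin willow disc on top. Centre of mass 127 mm up: tips at 11 degrees, swings over if held by the post; take it by the drum. Origin: centre of the foot's underside; z up the post.
- mat: Round cork mat fixed to the table, 100 mm across, 4 mm thick, under the shelf's plank in its left or right bay (the basket stands in the other). Its centre lies 30 to 40 mm behind the plank's front edge (the long edge nearer the robot), at least 85 mm from the inner face of the nearer upright. Origin: centre of its underside, on the table; z up.
- shelf: Fixed brown wood drying shelf, open front and back: plank 100 mm deep (x), 460 long (y), underside 310, top 328 mm above the table, goods on top. Uprights 30 x 18 mm at x +25, y -205 and +205, on foot bars 110 (x) x 24 mm, 16 high. Origin: on the table under the plank's middle; z up, x away from the robot, front edge at x -50. Too low to come straight down: lean the tool back about 35 degrees.
- shelf_batten (a point): Middle of the underside of a batten that hangs under the plank of the shelf along its length, 278 mm above the table, 36 mm behind the plank's middle; the batten is 12 mm thick and 400 mm long. Axes as the shelf's.
- basket: Small green-brown willow basket, about 84 mm across, 50 mm tall, with an arched handle up to 96 mm; stands in the other bay of the shelf. Origin: centre of its underside. Leave it.
- bell: Dark steel hand bell, 68 mm across at the mouth, 82 mm tall, standing on its mouth. Origin: centre of its underside. Leave it.
- tape: Black tape measure with round yellow sides, 66 x 40 mm on the table, 62 mm tall. Origin: centre of its underside. Leave it.
- log: Short piece of pale log with a shallow hole in its top, 62 mm in diameter, 52 mm tall. Origin: centre of its underside. Leave it.
Not all that is in view belongs to the job. There is more than one size of the mould; the job needs the largest.

How it is judged:
By the outcome, as a careful person would: the job done as asked, in the order asked, and still so for the second after the job is handed in, with the robot touching nothing.
It also fails if it takes over 48 s, if anything falls off the work surface, if the arm or the gripper's body presses on something with over 40 N, if the wrist force passes 120 N, or if a joint passes its speed limit or range.

### The arm

A 7-joint arm with a two-finger parallel gripper is mounted at the origin on the work surface. World frame = base frame: x ahead of the robot, y to its left, z up, the work surface at z = 0. Lengths are in m, angles in degrees, forces in N, time in s.
With the tool pointing down it reaches from about 0.4 to 0.925 m from the base axis. Payload 5.6 kg.
Tool frame: the origin (TCP) lies at the very end of the fingers, on their centre line; the grasp point (between the pads) lies 19 mm behind it (env.tcp_to_grasp is the distance from the TCP to the grasp point, in m); y points along the fingers, z is the direction in which the jaws open and shut, and the axes are right-handed (so a half turn about y gives the same grasp; the last joint's range is limited). The gripper opens to 85 mm and grips with 20 to 120 N. Pads are 22 mm wide; open, the fingers measure 114 mm over their backs; the gripper's body (76 mm by 85 mm) begins 54 mm behind the grasp point. The pads swing forward as they close: fully open they stand 13 mm farther back than shut.
Start: joints at [-76.261, 26.786, -0.665, 91.828, 0.344, 61.387, -3.226], TCP at [0.181, 0.624, 0.231] pointing down, gripper open.
Joint ranges: [-144.91, 144.91], [-17.63, 115.5], [-89.93, 88.59], [15.96, 139.68], [-74.01, 254.01], [8.47, 105.57], [-167.45, 167.45]. Speed limits (degrees/s): [147.25, 147.25, 180, 180, 180, 180, 180].

### API

Orientations are given as [roll, pitch, yaw] about the fixed x, y, z axes, in that order (R = Rz(yaw) Ry(pitch) Rx(roll)).
In Python, from bench import env, camera, camera_params, spotter gives the robot as it stands.
- The arm moves only by the tool arm_command, never from a script. Its arguments are lists of equal length, an entry for each row: "delta_rot": the turn, a rotation vector about the world's x, y, z in rad, a list of three; "translation": the shift along the world's x, y, z in cm, a list of three; "hand": the finger opening in cm, from 0 to 8.54. A call has 1 to 8 rows; each row is the pose to reach, as a shift and turn from the pose commanded when the call began; what a row does not reach only later rows make up. A row lasts 1/12 s, in which the tool goes at most 41.7 mm and 7.16 degrees, less where a joint would pass 70% of its speed; a pose out of reach is approached as far as the arm can. A call with a gripper value outside its range is refused whole. The fingers move at their own pace and stop on an object; "grip_force" is the grip in N (left out, the last holds). Time passes only in rows, so rows that repeat a pose let the fingers close. It gives the time, the measured TCP pose, the force and the opening at its end, in the units of the state.
- env.get_obs(): the state, without advancing time (a new reading comes with each control period).
- camera(name): name is "scene" or "top" or "wrist"; returns the picture (400x640x3 uint8, red, green, blue); there is no depth.
- camera_params(name): a dict with "vfov" (degrees; the focal length in pixels is half the picture's height over the tangent of half this angle, whatever the lens; pixels are square), "cx", "cy" (the principal point, pixels), "distortion" ([k1, k2, p1, p2, k3] as OpenCV has them; the pictures are not rectified), "rvec" (rotation vector, rad) and "tvec" (3), from world to camera coordinates, as OpenCV has them. Camera axes: x right, y down, z forward; pixel columns grow to the right and rows downward; lengths in m; the calibration is good to about 2 mm. A picture is of the moment at which its call begins: read the wrist's pose just before it. camera_params takes no time and is no camera call; for the wrist camera it gives the pose at the moment of the call.
- env.hand_in(): hands the job in, once; it reports no verdict.
Trained networks look in the newest picture that a camera, given by its name, has taken for a name from the list of things; names that differ only in an ending like _2 or _b are one class to them, and where a whole thing is asked for, a point or a joint stands for the part that bears it (a point fixed in the world has none). Each returns a list of dicts, best first, with "score" (0 to 1); they miss things now and then, are a little off and sometimes report something else, mostly with a low value. They report only what shows in the picture. A call takes as long as a camera call. They do not tell look-alikes from the thing itself.
- spotter.recognise(camera, label): "at" ([x, y, z] in m, in world coordinates, good to about 4 mm: the middle of the surface that is visible of it).
- spotter.tip_of(camera, label): "at" ([x, y, z] in m, in world coordinates, good to about 4 mm: a listed point, or the origin of a listed thing).
The state is a dict: "time": time; "joint_positions": joint angles; "qd": joint speeds; "tau": joint torques, N m; "tcp_pos": TCP position; "eef_rot": TCP orientation; "ft_force": force on the tool from outside, world axes, zero at the start; "ft_torque": the same for the moment, N m; "grip_width": opening from 0.0 (shut) to 1.0 (fully open).
Only numpy, scipy, OpenCV 4.12 (cv2) and the standard library are available. Lean on these libraries where they do the work, as an engineer would, in place of code of your own. Each camera call takes 0.05 s, during which the arm holds its last target.

## Working session

There is one attempt and no reset: what is moved stays moved. The work goes in short steps, Python scripts to look and compute and a tool call to move; the robot and the scene stay as the last step left them, time stands still between calls to the robot, and variables do not carry over. Pictures are saved under pics/ and viewed, and the job is handed in when it is done.

Besides the shell and the picture viewer there is one more tool, called after "Request:" as a command line: name --argument value ..., lists and objects as JSON in quotes. arm_command: Moves the arm, as the interface text tells. Its arguments: {"type":"object","properties":{"delta_rot":{"type":"array","items":{"type":"array","items":{"type":"number"}}},"translation":{"type":"array","items":{"type":"array","items":{"type":"number"}}},"hand":{"type":"array","items":{"type":"number"}},"grip_force":{"type":"number"}},"required":["delta_rot","translation","hand"]}

```bash
ls; mkdir -p pics; python3 - <<'E'
from bench import env,camera,camera_params,spotter
import cv2
o=env.get_obs();print(o['time'],o['tcp_pos'],o['eef_rot'],o['grip_width'],env.tcp_to_grasp)
for c in ['scene','top','wrist']:
    cv2.imwrite(f'pics/{c}0.png',camera(c)[:,:,::-1]);p=camera_params(c);print(c,p)
E
```

```text
pics
0.0 [0.18128526 0.62360802 0.23033832] [-9.01025272e+01 -7.19642765e-03 -1.62074564e+01] 1.001053287076535 0.0187
scene {'vfov': 45.227526864123966, 'cx': 320.24865929203753, 'cy': 202.679794279423, 'distortion': array([-0.00894615,  0.        ,  0.        ,  0.        ,  0.        ]), 'rvec': array([ 2.25377029,  1.31088918, -0.37883762]), 'tvec': array([-0.27018316, -0.3082772 ,  1.62867457])}
top {'vfov': 45.73506977907574, 'cx': 319.08357848287176, 'cy': 196.81187646156494, 'distortion': array([-0.13680297,  0.        ,  0.        ,  0.        ,  0.        ]), 'rvec': array([ 2.1484917 , -2.13423693,  0.18013642]), 'tvec': array([0.00355979, 0.53980952, 1.70348588])}
wrist {'vfov': 70.22028982147556, 'cx': 325.04846213830785, 'cy': 202.33310006896616, 'distortion': array([-0.0462538,  0.       ,  0.       ,  0.       ,  0.       ]), 'rvec': array([-2.32110121, -1.73966451, -0.25056503]), 'tvec': array([-0.64952011, -0.0357113 ,  0.37878409])}
```

View pics/scene0.png

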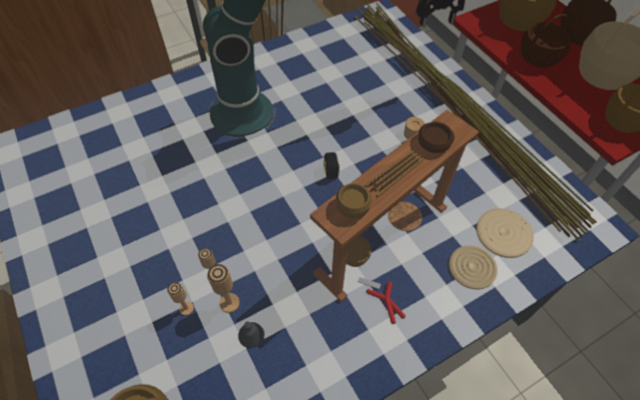

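View pics/top0.png

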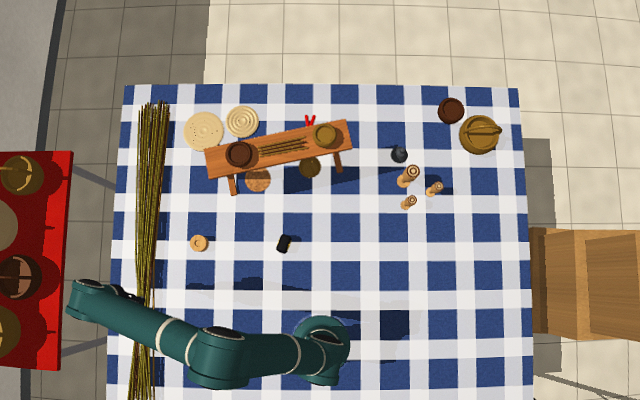

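View pics/wrist0.png

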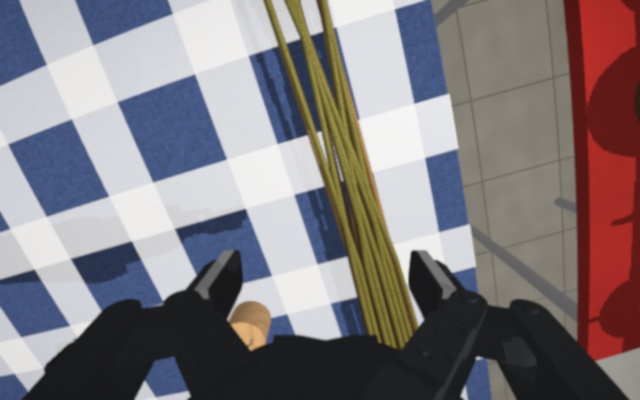

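```bash
python3 - <<'E'
from bench import env,camera,camera_params,spotter
import numpy as np
for c in ['scene','top']:
    for l in ['mould','mat','shelf','shelf_batten','basket','bell','tape','log']:
        print(c,l,[(round(d['score'],2),np.round(d['at'],3).tolist()) for d in spotter.tip_of(c,l)][:4])
print(env.get_obs()['time'])
E
```

```text
scene mould [(0.89, [0.565, -0.414, -0.001]), (0.84, [0.516, -0.318, -0.001]), (0.73, [0.607, -0.313, 0.001])]
scene mat [(0.89, [0.612, 0.244, -0.003])]
scene shelf [(0.49, [0.71, -0.296, 0.005])]
scene shelf_batten [(0.67, [0.683, 0.145, 0.277])]
scene basket [(0.7, [0.652, 0.045, 0.002])]
scene bell [(0.68, [0.712, -0.298, 0.003])]
scene tape [(0.63, [0.366, 0.14, -0.002])]
scene log []
top mould [(0.9, [0.607, -0.314, 0.0]), (0.66, [0.516, -0.316, 0.003]), (0.48, [0.564, -0.415, -0.002])]
top mat [(0.64, [0.613, 0.244, -0.006])]
top shelf [(0.57, [0.653, 0.047, -0.0])]
top shelf_batten []
top basket [(0.73, [0.653, 0.05, 0.001])]
top bell [(0.53, [0.708, -0.3, -0.003])]
top tape [(0.55, [0.366, 0.138, 0.002])]
top log [(0.73, [0.365, 0.448, 0.002])]
0.95
```

Mould candidates in the scene picture: A (222,285), B (206,258) and C (178,297). A looks the tallest. I'll check the heights with an enlarged crop and projected 187 mm outlines.

```bash
cat > h.py <<'E'
import numpy as np,cv2
from bench import env,camera,camera_params,spotter
def K(p,h=400):
    f=h/2/np.tan(np.radians(p['vfov'])/2); return np.array([[f,0,p['cx']],[0,f,p['cy']],[0,0,1.]])
def proj(p,X): return cv2.projectPoints(np.array(X,float).reshape(-1,1,3),p['rvec'],p['tvec'],K(p),p['distortion'])[0][:,0]
def back(p,uv,z):
    n=cv2.undistortPoints(np.array(uv,float).reshape(-1,1,2),K(p),p['distortion'])[:,0]
    R=cv2.Rodrigues(p['rvec'])[0];c=-R.T@p['tvec']
    d=np.c_[n,np.ones(len(n))]@R
    return c+d*((z-c[2])/d[:,2])[:,None]
def circ(x,y,z,r): 
    a=np.linspace(0,2*np.pi,40);return np.c_[x+r*np.cos(a),y+r*np.sin(a),0*a+z]
def crop(im,p,polys,box,s,fn):
    x0,y0,x1,y1=box
    o=cv2.resize(im[y0:y1,x0:x1,::-1],None,fx=s,fy=s,interpolation=cv2.INTER_CUBIC)
    for P,col in polys:
        q=((proj(p,P)-[x0-.5,y0-.5])*s).astype(int); cv2.polylines(o,[q],False,col,1)
    cv2.imwrite(fn,o)
E
python3 - <<'E'
from h import *
M=[(.607,-.3135),(.516,-.317),(.5645,-.4145)]
G=(0,255,0);Rr=(0,0,255)
for c,box,s in [('scene',(140,225,290,355),5),('top',(370,130,460,220),6)]:
    p=camera_params(c);im=camera(c);P=[]
    for m in M: P+=[(circ(*m,.01,.026),G),(circ(*m,.187,.025),Rr),(circ(*m,.115,.025),Rr)]
    crop(im,p,P,box,s,f'pics/m_{c}.png')
p=camera_params('top');im=camera('top')
crop(im,p,[],(190,80,370,210),4,'pics/shelf_top.png')
p=camera_params('scene');im=camera('scene')
crop(im,p,[],(300,100,500,300),3,'pics/shelf_scene.png')
E
```

```text
(no output)
```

View pics/m_scene.png

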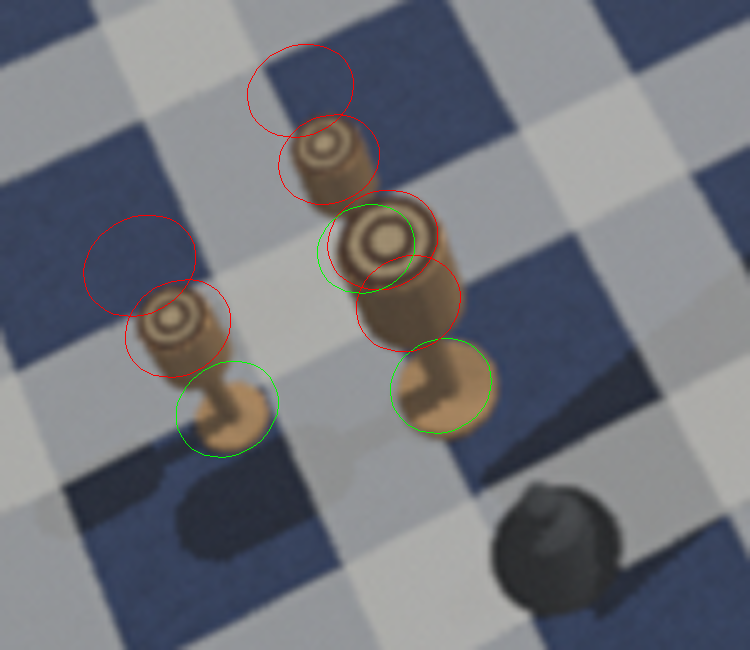

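View pics/m_top.png

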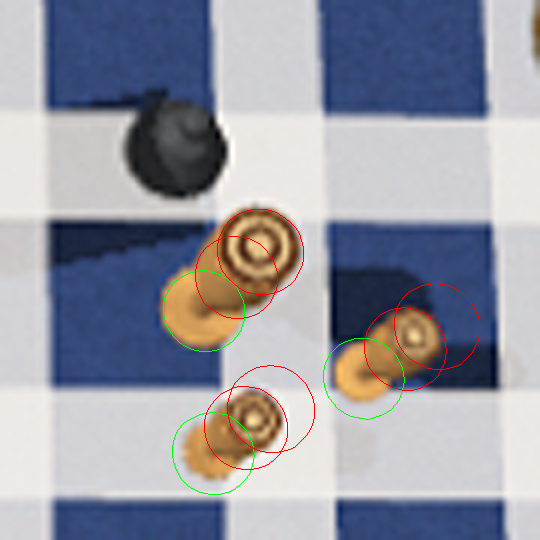

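View pics/shelf_top.png

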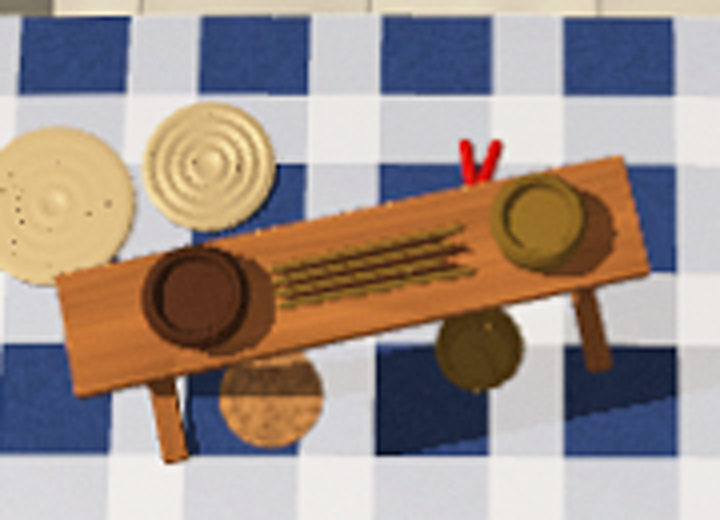

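View pics/shelf_scene.png

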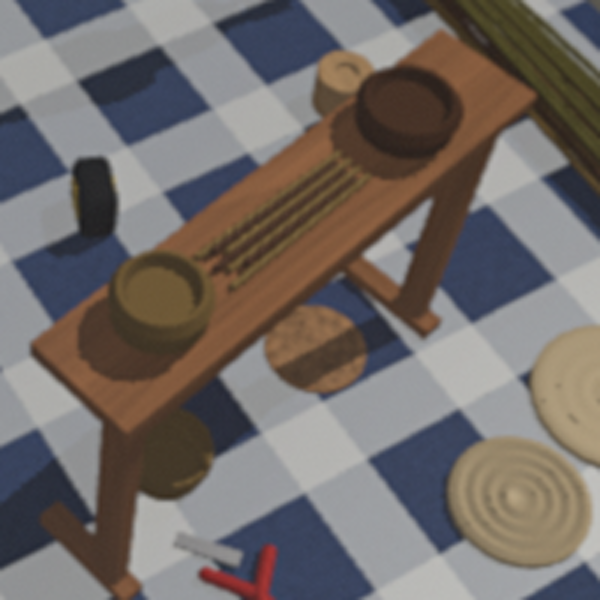

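A (222,285) is the largest: the 187 mm outline fits its foot and top. B and C end at about two thirds of that height. Next I'll fit the shelf, mat and mould A.

```bash
python3 - <<'E'
from h import *
from scipy.optimize import least_squares
p=camera_params('top'); ps=camera_params('scene')
un=lambda pts,s,o:np.array(pts,float)/s+np.array(o)-.5+.5/s
tc=un([(57,277),(622,156),(648,272),(76,396)],4,(190,80))
sc=un([(443,32),(537,99),(122,432),(33,347)],3,(300,100))
# corners: top: (far,left),(far,right),(near,right),(near,left); left=+y
print(back(p,tc,.328).round(4)); print(back(ps,sc,.328).round(4))
L=np.array([(.05,.23),(.05,-.23),(-.05,-.23),(-.05,.23)])
def W(v): 
    c,s=np.cos(v[2]),np.sin(v[2]);return np.c_[L@np.array([[c,s],[-s,c]])+v[:2],np.full(4,.328)]
Ls=[3,0,1,2] # scene order: near-left,far-left,far-right,near-right
f=lambda v:np.r_[(proj(p,W(v))-tc).ravel(),(proj(ps,W(v)[Ls])-sc).ravel()]
r=least_squares(f,[.66,.13,.2]);v=r.x;print('shelf',v[:2],np.degrees(v[2]),r.fun.round(1))
# mat top z .004
mt=un([(271,399)],4,(190,80)); print('mat top',back(p,mt,.004))
ms=un([(316,347)],3,(300,100)); print('mat scene',back(ps,ms,.004))
mat=np.mean([back(p,mt,.004)[0],back(ps,ms,.004)[0],[.6125,.244,0]],0)
c,s=np.cos(v[2]),np.sin(v[2]);d=mat[:2]-v[:2];print('mat in shelf',[c*d[0]+s*d[1],-s*d[0]+c*d[1]])
for nm,pp,ft,tp in [('top',p,un([(202,309)],6,(370,130)),un([(260,249)],6,(370,130))),('scene',ps,un([(447,388)],5,(140,225)),un([(388,240)],5,(140,225))) ]:
    print(nm,back(pp,ft,.01),back(pp,tp,.187))
for (c_,im,pp,box,s) in [('top',camera('top'),p,(190,80,370,210),4),('scene',camera('scene'),ps,(300,100,500,300),3)]:
    w=W(v);P=[(np.r_[w,w[:1]],(0,255,0))]
    P.append((circ(*mat[:2],.004,.05),(0,0,255)))
    for y in(-.205,.205):
        q=np.array([(-.055,-.012),(.055,-.012),(.055,.012),(-.055,.012),(-.055,-.012)])+[0,y]
        cc,ss=np.cos(v[2]),np.sin(v[2])
        P.append((np.c_[q@np.array([[cc,ss],[-ss,cc]])+v[:2],np.full(5,.016)],(255,0,255)))
    crop(im,pp,P,box,s,f'pics/fit_{c_}.png')
E
```

```text
[[ 0.6441  0.3731  0.328 ]
 [ 0.7458 -0.072   0.328 ]
 [ 0.6508 -0.0919  0.328 ]
 [ 0.5486  0.3534  0.328 ]]
[[ 0.5549  0.3532  0.328 ]
 [ 0.6503  0.3734  0.328 ]
 [ 0.7454 -0.0726  0.328 ]
 [ 0.656  -0.0922  0.328 ]]
shelf [0.64967799 0.14110741] 12.608818827754048 [-1.  -1.3  0.1 -0.9  0.7 -0.1 -0.4 -0.7 -0.6 -1.3  0.4 -1.   0.9  1.2
 -2.  -1.3]
mat top [[0.61146041 0.24149978 0.004     ]]
mat scene [[0.61514591 0.24447301 0.004     ]]
mat in shelf [np.float64(-0.013445582982378607), np.float64(0.10775053732532439)]
top [[ 0.60800874 -0.31236866  0.01      ]] [[ 0.60835545 -0.31335413  0.187     ]]
scene [[ 0.61025683 -0.31133468  0.01      ]] [[ 0.60875404 -0.31153034  0.187     ]]
```

View pics/fit_top.png

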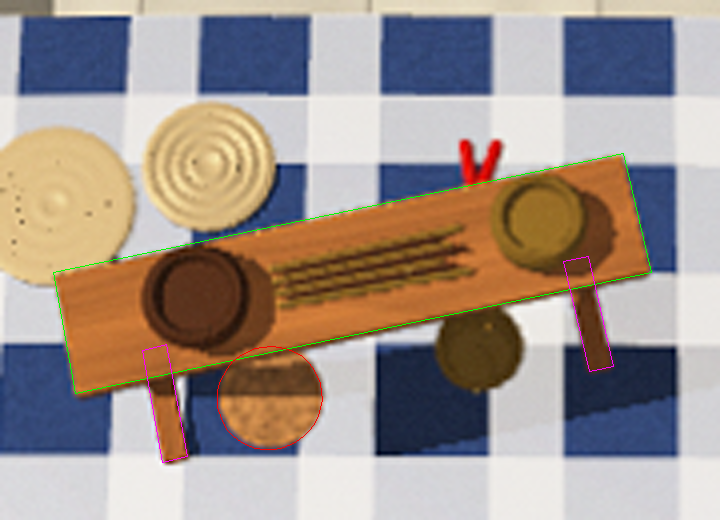

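View pics/fit_scene.png

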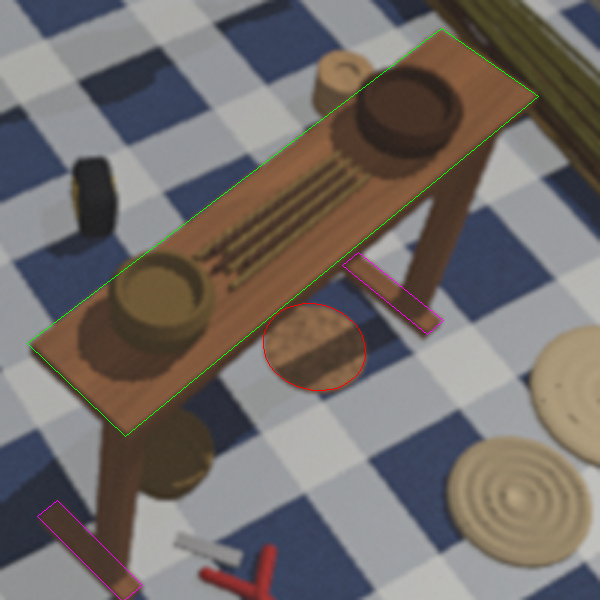

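The mat lies at shelf (-13.5, +108) mm, which is 36 mm behind the front edge, so it fits the description. Mould A is at about (0.6085, -0.312). Next I'll plan the swing over to the mould, at a small radius in front of the shelf.

```bash
cat > plan.py <<'E'
from h import *
from scipy.spatial.transform import Rotation as Ro
def Rt(h,L): return Ro.from_euler('xyz',[-90,-L,h],degrees=True)
def tcp(G,h,L):
    a=Rt(h,L).apply([0,1,0]); return np.array(G)+.0187*a
def rows(P,R,P0,R0):
    return (np.array(P)-P0)*100, (R*R0.inv()).as_rotvec()
E
python3 - <<'E'
from plan import *
o=env.get_obs();P0=o['tcp_pos'];print(o['time'])
az0=np.degrees(np.arctan2(P0[1],P0[0]));r0=np.hypot(P0[0],P0[1])
# pre-grasp 
h,L=-26,36
G=np.array([.6085,-.312,.150]);a=Rt(h,L).apply([0,1,0]);pre=tcp(G,h,L)-.12*a
print('a',a,'pre',pre,np.hypot(*pre[:2]),'grasp tcp',tcp(G,h,L))
az1=np.degrees(np.arctan2(pre[1],pre[0]))
N=28
for i in range(1,N+1):
    t=i/N;az=az0+(az1-az0)*t
    r=r0+(.52-r0)*min(1,t*2.5); z=.23+.07*min(1,t*3)
    print(i,np.round(([r*np.cos(np.radians(az)),r*np.sin(np.radians(az)),z]-P0)*100,1),end=' ')
print((Rt(h,0)*Ro.from_euler('xyz',o['eef_rot'],degrees=True).inv()).as_rotvec())
E
```

```text
1.25
a [ 0.52829789 -0.2576681  -0.80901699] pre [ 0.55498342 -0.28589822  0.23195342] 0.6242951181011321 grasp tcp [ 0.61837917 -0.31681839  0.13487138]
1 [ 3.5 -2.4  0.6] 2 [ 6.8 -4.9  1.4] 3 [ 9.8 -7.6  2.1] 4 [ 12.6 -10.5   2.9] 5 [ 15.2 -13.5   3.6] 6 [ 17.5 -16.6   4.4] 7 [ 19.5 -19.8   5.1] 8 [ 21.3 -23.1   5.9] 9 [ 22.8 -26.4   6.6] 10 [ 24.1 -29.8   6.9] 11 [ 25.1 -33.1   6.9] 12 [ 26.7 -36.    6.9] 13 [ 28.2 -38.9   6.9] 14 [ 29.6 -41.9   6.9] 15 [ 30.8 -44.9   6.9] 16 [ 31.8 -48.    6.9] 17 [ 32.6 -51.2   6.9] 18 [ 33.2 -54.4   6.9] 19 [ 33.6 -57.7   6.9] 20 [ 33.8 -61.    6.9] 21 [ 33.8 -64.2   6.9] 22 [ 33.6 -67.5   6.9] 23 [ 33.2 -70.7   6.9] 24 [ 32.6 -74.    6.9] 25 [ 31.7 -77.1   6.9] 26 [ 30.7 -80.2   6.9] 27 [ 29.5 -83.3   6.9] 28 [ 28.1 -86.2   6.9] [ 7.34530312e-06  2.67247076e-05 -1.70919989e-01]
```

Request:
arm_command --delta_rot '[[0, 0, 0], [0, 0, 0], [0, 0, 0], [0, 0, 0], [0, 0, 0], [0, 0, 0], [0, 0, 0], [0, 0, 0]]' --translation '[[3.5, -2.4, 0.6], [6.8, -4.9, 1.4], [9.8, -7.6, 2.1], [12.6, -10.5, 2.9], [15.2, -13.5, 3.6], [17.5, -16.6, 4.4], [19.5, -19.8, 5.1], [21.3, -23.1, 5.9]]' --hand '[8.5, 8.5, 8.5, 8.5, 8.5, 8.5, 8.5, 8.5]'

```text
time: 1.92
tcp_pos: [0.3957, 0.3913, 0.2906]
eef_rot: [-90.0, -0.0, -16.2]
ft_force: [1.3, 0.1, 0.3]
grip_width: 0.997
```

```bash
python3 - <<'E'
from plan import *
o=env.get_obs();print(o['time'],o['tcp_pos'],o['joint_positions'],o['ft_force'])
E
```

```text
1.9167 [0.39568061 0.39133179 0.29061933] [-52.62263316  14.33144836   5.37886204 101.68087178  -1.4675076
  64.03635701  26.98536312] [1.29043551 0.07283935 0.33308855]
```

Request:
arm_command --delta_rot '[[0, 0, 0], [0, 0, 0], [0, 0, 0], [0, 0, 0], [0, 0, 0], [0, 0, 0], [0, 0, 0], [0, 0, 0]]' --translation '[[1.5, -3.3, 0.7], [2.8, -6.7, 1.0], [3.8, -10.0, 1.0], [5.4, -12.9, 1.0], [6.9, -15.8, 1.0], [8.3, -18.8, 1.0], [9.5, -21.8, 1.0], [10.5, -24.9, 1.0]]' --hand '[8.5, 8.5, 8.5, 8.5, 8.5, 8.5, 8.5, 8.5]'

```text
time: 2.58
tcp_pos: [0.5001, 0.1427, 0.3006]
eef_rot: [-90.0, -0.0, -16.2]
ft_force: [0.7, 0.1, -0.1]
grip_width: 0.999
```

Request:
arm_command --delta_rot '[[0, 0, 0], [0, 0, 0], [0, 0, 0], [0, 0, -0.03], [0, 0, -0.06], [0, 0, -0.1], [0, 0, -0.14], [0, 0, -0.17]]' --translation '[[0.8, -3.2, 0], [1.4, -6.4, 0], [1.8, -9.7, 0], [2.0, -13.0, 0], [2.0, -16.2, 0], [1.8, -19.5, 0], [1.4, -22.7, 0], [0.8, -26.0, 0]]' --hand '[8.5, 8.5, 8.5, 8.5, 8.5, 8.5, 8.5, 8.5]'

```text
time: 3.25
tcp_pos: [0.5074, -0.1172, 0.3005]
eef_rot: [-90.0, -0.0, -26.0]
ft_force: [0.2, 0.3, -0.4]
grip_width: 0.997
```

```bash
python3 - <<'E'
from plan import *
o=env.get_obs();P0=o['tcp_pos'];R0=Ro.from_euler('xyz',o['eef_rot'],degrees=True)
print(o['time'],P0,o['eef_rot'],o['joint_positions'].round(1))
h=-26
G=np.array([.6085,-.312,.150])
for L in [6,12,18,24,30,36]:
    t=L/36; a=Rt(h,36).apply([0,1,0]); pre=tcp(G,h,36)-.13*a
    print(*[x.round(3) for x in rows(P0+(pre-P0)*t,Rt(h,L),P0,R0)])
E
```

```text
3.25 [ 0.50736513 -0.11716164  0.30051434] [-8.99765921e+01 -3.98543059e-02 -2.60290278e+01] [-14.3  10.2  27.1 106.7  -5.1  64.2  78.6]
[ 0.706 -2.769 -1.008] [-0.046 -0.093  0.   ]
[ 1.411 -5.539 -2.016] [-0.092 -0.187  0.   ]
[ 2.117 -8.308 -3.024] [-0.138 -0.282  0.   ]
[  2.822 -11.077  -4.031] [-0.184 -0.376  0.   ]
[  3.528 -13.847  -5.039] [-0.23 -0.47  0.  ]
[  4.234 -16.616  -6.047] [-0.276 -0.564  0.   ]
```

Request:
arm_command --delta_rot '[[-0.046, -0.093, 0], [-0.092, -0.187, 0], [-0.138, -0.282, 0], [-0.184, -0.376, 0], [-0.23, -0.47, 0], [-0.276, -0.564, 0], [-0.276, -0.564, 0], [-0.276, -0.564, 0]]' --translation '[[0.7, -2.8, -1.0], [1.4, -5.5, -2.0], [2.1, -8.3, -3.0], [2.8, -11.1, -4.0], [3.5, -13.8, -5.0], [4.2, -16.6, -6.0], [4.2, -16.6, -6.0], [4.2, -16.6, -6.0]]' --hand '[8.5, 8.5, 8.5, 8.5, 8.5, 8.5, 8.5, 8.5]'

```text
time: 3.92
tcp_pos: [0.5469, -0.2839, 0.2389]
eef_rot: [-90.1, -35.8, -26.2]
ft_force: [0.1, 0.1, 0.4]
grip_width: 0.997
```

```bash
python3 - <<'E'
from plan import *
o=env.get_obs();P0=o['tcp_pos'];R0=Ro.from_euler('xyz',o['eef_rot'],degrees=True)
print(o['time'],P0,o['eef_rot'],o['joint_positions'].round(1))
p=camera_params('wrist');im=camera('wrist')
ps=camera_params('scene');crop(camera('scene'),ps,[],(140,150,300,310),4,'pics/pre_scene.png')
pt=camera_params('top');crop(camera('top'),pt,[],(360,120,480,220),5,'pics/pre_top.png')
x,y=.6085,-.312
crop(im,p,[(circ(x,y,.187,.025),(0,0,255)),(circ(x,y,.115,.025),(0,0,255)),(circ(x,y,.01,.026),(0,255,0))],(0,0,640,400),1.2,'pics/w1.png')
h,L=-26,36
for z in (.15,):
  for d in (.13,.1,.07,.04,.0):
    G=np.array([x,y,z]);a=Rt(h,L).apply([0,1,0])
    print(*[v.round(3) for v in rows(tcp(G,h,L)-d*a,Rt(h,L),P0,R0)])
E
```

```text
3.9167 [ 0.5469155  -0.28387592  0.23885292] [-90.0662935  -35.76368332 -26.24134954] [  2.2   9.7  23.6 124.9 -14.2  10.7 101. ]
[0.278 0.055 0.119] [-0.001 -0.004  0.005]
[ 1.863 -0.718 -2.308] [-0.001 -0.004  0.005]
[ 3.448 -1.491 -4.735] [-0.001 -0.004  0.005]
[ 5.033 -2.264 -7.162] [-0.001 -0.004  0.005]
[  7.146  -3.294 -10.398] [-0.001 -0.004  0.005]
```

View pics/w1.png

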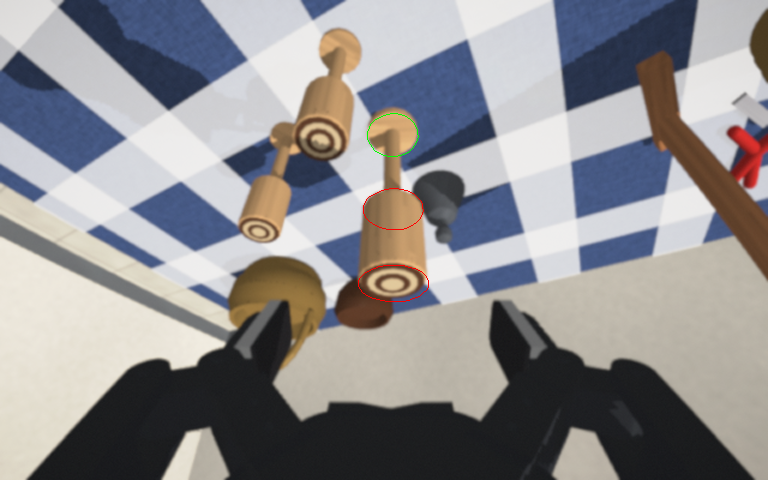

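View pics/pre_scene.png

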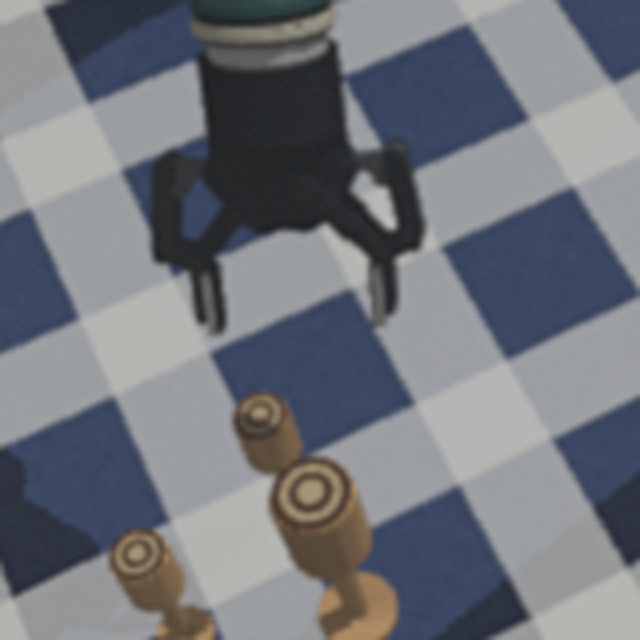

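```bash
cat > kin.py <<'E'
from plan import *
from scipy.optimize import least_squares
D=[([-76.261,26.786,-.665,91.828,.344,61.387,-3.226],[.18128526,.62360802,.23033832],[-90.1025,-.0072,-16.2075]),
([-52.62263316,14.33144836,5.37886204,101.68087178,-1.4675076,64.03635701,26.98536312],[.39568061,.39133179,.29061933],[-90,0,-16.2])]
def fk(q,k,s=(-1,1,-1,1,-1,1,-1)):
    H,a,e1,b,e2,w,c=k
    R=Ro.identity();p=np.array([0,0,H])
    def rot(ax,i):return Ro.from_euler(ax,s[i]*q[i],degrees=True)
    R=rot('z',0)*rot('y',1)*rot('z',2); p=p+R.apply([e1,0,a])
    R=R*rot('y',3)*rot('z',4); p=p+R.apply([e2,0,b])
    R=R*rot('y',5)*rot('z',6); p=p+R.apply([0,0,c]); p=p+ (R*rot('z',6).inv()).apply([w,0,0])
    return p,R
E
python3 - <<'E'
from kin import *
import itertools
o=env.get_obs();D.append((o['joint_positions'],o['tcp_pos'],o['eef_rot']))
D.append(([-14.3,10.2,27.1,106.7,-5.1,64.2,78.6],[ 0.50736513,-0.11716164,0.30051434],[-90,0,-26.03]))
best=[]
for s3,s5,s7 in itertools.product((-1,1),repeat=3):
    s=(-1,1,s3,1,s5,1,s7)
    # orientation const via tool z(axis) direction and twist
    def f(k):
        out=[]
        for q,P,E in D:
            p,R=fk(q,k[:7],s); T=Ro.from_euler('xyz',E,degrees=True)
            out+=list(p-P)+list(.3*(R.apply([0,0,1])-T.apply([0,1,0])))+list(.3*(R.apply([np.cos(k[7]),np.sin(k[7]),0])-T.apply([0,0,1])))
        return np.array(out)
    for t0 in (0,1.57,3.14,4.7):
        r=least_squares(f,[.35,.4,0,.4,0,0,.3,t0]);best.append((r.cost,s,r.x,r.fun))
best.sort(key=lambda b:b[0])
for b in best[:2]:print(b[0],b[1],b[2].round(4),abs(b[3]).max())
b=best[0];np.savez('kin.npz',s=b[1],k=b[2])
p=camera_params('wrist');R=cv2.Rodrigues(p['rvec'])[0];print('cam',-R.T@p['tvec'])
E
```

```text
0.0013329348669604366 (-1, 1, -1, 1, -1, 1, -1) [ 0.2039  0.4164  0.014   0.4007 -0.1188 -0.032   0.2467  3.1413] 0.03489554842891612
0.0013329348669604366 (-1, 1, -1, 1, -1, 1, -1) [ 0.2039  0.4164  0.014   0.4007 -0.1188 -0.032   0.2467  3.1413] 0.034895548372722324
cam [ 0.42304453 -0.21856995  0.31395615]
```

```bash
sed -i "s/R=R\*rot('y',3)\*rot('z',4); p=p+R.apply(\[e2,0,b\])/R=R*rot('y',3); p=p+R.apply([e2,0,b]); R=R*rot('z',4)/" kin.py
python3 - <<'E'
from kin import *
o=env.get_obs();D.append((o['joint_positions'],o['tcp_pos'],o['eef_rot']))
D.append(([-14.3,10.2,27.1,106.7,-5.1,64.2,78.6],[ 0.50736513,-0.11716164,0.30051434],[-90,0,-26.03]))
s=(-1,1,-1,1,-1,1,-1)
def f(k):
        out=[]
        for q,P,E in D:
            p,R=fk(q,k[:7],s); T=Ro.from_euler('xyz',E,degrees=True)
            out+=list(p-P)+list(.3*(R.apply([0,0,1])-T.apply([0,1,0])))+list(.3*(R.apply([np.cos(k[7]),np.sin(k[7]),0])-T.apply([0,0,1])))
        return np.array(out)
r=least_squares(f,[.35,.4,0.05,.4,-.08,.07,.3,3.14]);print(r.cost,r.x.round(4),'\n',r.fun.reshape(-1,9).round(4));np.savez('kin.npz',s=s,k=r.x)
E
```

```text
0.0010120649287265859 [ 1.0551  0.5529 -0.0495  0.8047  0.425   0.0624  0.5792  3.1413] 
 [[-0.0355  0.0053  0.0029  0.0001  0.0005 -0.     -0.0001  0.      0.0005]
 [-0.0114  0.0212 -0.001   0.0001  0.      0.      0.0002 -0.      0.0001]
 [ 0.0031  0.0074  0.0013  0.      0.      0.     -0.0001  0.     -0.    ]
 [-0.0054 -0.0062 -0.0033  0.0004 -0.0003  0.      0.     -0.     -0.0001]]
```

```bash
cat >> kin.py <<'E'
S=(-1,1,-1,1,-1,1,-1)
def fk2(q,k):
    H,a,e1,b,e2,w,c,t,x0,y0,y1,y2,y3=k
    q=np.array(q)*S;r=lambda ax,i:Ro.from_euler(ax,q[i],degrees=True)
    R=r('z',0);p=np.array([0,0,H])+R.apply([x0,y0,0])
    R=R*r('y',1)*r('z',2);p=p+R.apply([e1,y1,a])
    R=R*r('y',3);p=p+R.apply([e2,y2,b]);R=R*r('z',4)*r('y',5);p=p+R.apply([w,y3,c]);R=R*r('z',6)
    return p,R
def fit(D):
    k0=np.array([.3,.4,.03,.4,-.03,.05,.3,np.pi,0,.0,0,0,0])
    def f(k):
        out=[]
        for q,P,E in D:
            p,R=fk2(q,k);out+=list(p-P)
        return np.r_[out,(k-k0)*1e-3*np.array([1]*8+[3]*5)]
    r=least_squares(f,k0);return r.x,r.fun[:3*len(D)].reshape(-1,3)
E
python3 - <<'E'
from kin import *
o=env.get_obs();D.append((o['joint_positions'],o['tcp_pos'],o['eef_rot']))
D.append(([-14.3,10.2,27.1,106.7,-5.1,64.2,78.6],[ 0.50736513,-0.11716164,0.30051434],[-90,0,-26.03]))
k,f=fit(D);print(k.round(3),(f*1000).round(1))
np.save('k.npy',k)
from scipy.optimize import minimize
lo=np.array([-144.91,-17.63,-89.93,15.96,-74.01,8.47,-167.45]);hi=np.array([144.91,115.5,88.59,139.68,254.01,105.57,167.45])
def ik(P,R,q0,reg=.02):
    g=lambda q:np.r_[(fk2(q,k)[0]-P)*20,((fk2(q,k)[1]*Ro.from_euler('z',180,degrees=True)).as_matrix()@np.array([[0,0,1],[0,1,0],[-1,0,0]]).T*0).ravel()[:0],
      5*(fk2(q,k)[1].apply([0,0,1])-R.apply([0,1,0])),5*(fk2(q,k)[1].apply([-1,0,0])-R.apply([0,0,1])),1e-3*reg*(q-q0)]
    r=least_squares(g,np.clip(q0,lo+.1,hi-.1),bounds=(lo,hi));return r.x,abs(r.fun[:9]).max()
q=o['joint_positions'];tests=[('pick',(.6085,-.312,.15),-26,36),('lift',(.6085,-.312,.2),-26,36),('retr',(.54,-.2,.2),-20,36),('front',(.53,.2,.2),15,36),('in',(.6125,.243,.164),15,36),('place',(.6125,.243,.154),15,36),('place21',(.6125,.243,.154),22,36),('pl40',(.6125,.243,.154),20,40)]
for n,G,h,L in tests:
    q2,e=ik(tcp(G,h,L),Rt(h,L),q);print(n,q2.round(1),round(e,4))
    q=q2
E
```

```text
[ 2.680e-01  5.110e-01  1.200e-02  4.470e-01 -2.800e-02 -5.000e-03
  2.990e-01  3.142e+00 -2.000e-03 -2.600e-02  5.000e-03  5.000e-03
 -1.700e-02] [[ 0.2 -0.   0. ]
 [-0.2  0.1 -0.1]
 [ 0.   0.1  0. ]
 [-0.  -0.1  0. ]]
pick [  7.8  26.9  21.2 116.5 -74.    8.5 159. ] 0.0368
lift [ -3.4  24.   34.6 116.2 -61.8  14.1 145.3] 0.0
retr [-19.8  13.9  41.7 130.5 -72.3   8.5 157.6] 0.0
front [-76.   16.1  57.1 132.1 -71.7   8.5 149.6] 0.0
in [-56.7  26.1  37.1 120.4 -74.    8.5 148.8] 0.0107
place [-55.6  26.9  36.  120.1 -74.    8.5 148.7] 0.0565
place21 [-44.2  24.8  24.2 119.6 -74.    8.5 158.2] 0.0751
pl40 [-48.3  25.   28.5 119.5 -74.    8.5 155.4] 0.2906
```

```bash
cat >> kin.py <<'E'
lo=np.array([-144.91,-17.63,-89.93,15.96,-74.01,8.47,-167.45]);hi=np.array([144.91,115.5,88.59,139.68,254.01,105.57,167.45])
def ik(P,R,q0,k,mar=0,flip=1,reg=1e-5):
    def g(q):
        p,T=fk2(q,k)
        return np.r_[(p-P)*20,5*(T.apply([0,0,1])-R.apply([0,1,0])),5*(T.apply([-flip,0,0])-R.apply([0,0,1])),reg*(q-q0)]
    l,h=lo+mar,hi-mar
    r=least_squares(g,np.clip(q0,l+.1,h-.1),bounds=(l,h));return r.x,abs(r.fun[:9]).max()
E
python3 - <<'E'
from kin import *
k=np.load('k.npy');rng=np.random.default_rng(0)
for n,G,hs in [('pick',(.6085,-.312,.15),(-40,-26,-10)),('place',(.608,.242,.154),(5,14,22,30))]:
  for h in hs:
   for L in (30,35):
    sols=[]
    for i in range(25):
        for fl in (1,-1):
            q0=lo+(hi-lo)*rng.random(7);q,e=ik(tcp(G,h,L),Rt(h,L),q0,k,2,fl)
            if e<.005: sols.append((np.linalg.norm(q-[0,10,23,110,-15,15,90]),fl,q.round(0).tolist()))
    sols.sort(key=lambda s:s[0]);print(n,h,L,len(sols),[s[1:] for s in sols[:3]])
E
```

```text
pick -40 30 25 [(1, [-1.0, 29.0, 28.0, 115.0, -16.0, 11.0, 85.0]), (1, [10.0, 27.0, 13.0, 115.0, 21.0, 10.0, 51.0]), (1, [10.0, 27.0, 13.0, 115.0, 21.0, 10.0, 51.0])]
pick -40 35 23 [(1, [-13.0, 32.0, 43.0, 117.0, -65.0, 10.0, 131.0]), (1, [-13.0, 32.0, 43.0, 117.0, -65.0, 10.0, 131.0]), (1, [-13.0, 32.0, 43.0, 117.0, -65.0, 10.0, 131.0])]
pick -26 30 23 [(1, [14.0, 27.0, 12.0, 114.0, -25.0, 10.0, 111.0]), (1, [12.0, 27.0, 16.0, 114.0, -31.0, 11.0, 117.0]), (1, [11.0, 27.0, 17.0, 114.0, -33.0, 12.0, 119.0])]
pick -26 35 13 [(1, [46.0, 29.0, -24.0, 118.0, 93.0, 10.0, 2.0]), (1, [46.0, 29.0, -24.0, 118.0, 93.0, 10.0, 2.0]), (1, [46.0, 29.0, -24.0, 118.0, 93.0, 10.0, 2.0])]
pick -10 30 22 [(1, [41.0, 28.0, -17.0, 112.0, -5.0, 12.0, 113.0]), (1, [27.0, 27.0, 1.0, 112.0, -38.0, 15.0, 143.0]), (1, [55.0, 32.0, -34.0, 113.0, 36.0, 13.0, 76.0])]
pick -10 35 32 [(1, [33.0, 27.0, -5.0, 114.0, -58.0, 10.0, 164.0]), (1, [33.0, 27.0, -5.0, 114.0, -58.0, 10.0, 164.0]), (1, [33.0, 27.0, -5.0, 114.0, -58.0, 10.0, 164.0])]
place 5 30 26 [(1, [-56.0, 27.0, 33.0, 119.0, -12.0, 10.0, 76.0]), (1, [-56.0,
[... 598 characters left out ...]
 10.0, 165.0])]
place 22 30 28 [(1, [-41.0, 24.0, 19.0, 118.0, -36.0, 10.0, 121.0]), (1, [-41.0, 24.0, 19.0, 118.0, -36.0, 10.0, 121.0]), (1, [-41.0, 24.0, 19.0, 118.0, -36.0, 10.0, 121.0])]
place 22 35 15 [(1, [-2.0, 26.0, -25.0, 122.0, 100.0, 10.0, -6.0]), (1, [-2.0, 26.0, -25.0, 122.0, 100.0, 10.0, -6.0]), (1, [-2.0, 26.0, -25.0, 122.0, 100.0, 10.0, -6.0])]
place 30 30 24 [(1, [-27.0, 24.0, 5.0, 117.0, -31.0, 10.0, 126.0]), (1, [-27.0, 24.0, 5.0, 117.0, -31.0, 10.0, 126.0]), (1, [-27.0, 24.0, 5.0, 117.0, -31.0, 10.0, 126.0])]
place 30 35 17 [(1, [10.0, 29.0, -37.0, 121.0, 96.0, 10.0, 9.0]), (1, [10.0, 29.0, -37.0, 121.0, 96.0, 10.0, 9.0]), (1, [10.0, 29.0, -37.0, 121.0, 96.0, 10.0, 9.0])]
```

The lean is limited by joint 6, which is at 10.7 against a minimum of 8.47. I'll use a 31 degree lean and set the mould a little forward of the mat's centre, which leaves about 15 mm between the gripper and the plank.

```bash
python3 - <<'E'
from plan import *
o=env.get_obs();P0=o['tcp_pos'];R0=Ro.from_euler('xyz',o['eef_rot'],degrees=True);print(o['time'])
h,L=-26,31
G=np.array([.6087,-.312,.148])
a=Rt(h,L).apply([0,1,0])
for d in (.11,.11,.085,.06,.045,.03,.015,.0):
    print(*[v.round(3) for v in rows(tcp(G,h,L)-d*a,Rt(h,L),P0,R0)])
p=camera_params('top');
E
```

```text
4.0667
[ 1.566 -1.066 -1.511] [ 0.039  0.078 -0.003]
[ 1.566 -1.066 -1.511] [ 0.039  0.078 -0.003]
[ 2.723 -1.63  -3.654] [ 0.039  0.078 -0.003]
[ 3.881 -2.195 -5.797] [ 0.039  0.078 -0.003]
[ 4.575 -2.533 -7.083] [ 0.039  0.078 -0.003]
[ 5.269 -2.872 -8.369] [ 0.039  0.078 -0.003]
[ 5.964 -3.211 -9.654] [ 0.039  0.078 -0.003]
[  6.658  -3.549 -10.94 ] [ 0.039  0.078 -0.003]
```

Request:
arm_command --delta_rot '[[0.02, 0.04, 0], [0.039, 0.078, 0], [0.039, 0.078, 0], [0.039, 0.078, 0], [0.039, 0.078, 0], [0.039, 0.078, 0], [0.039, 0.078, 0]]' --translation '[[0.8, -0.5, -0.8], [1.6, -1.1, -1.5], [2.7, -1.6, -3.65], [3.9, -2.2, -5.8], [4.6, -2.5, -7.1], [5.3, -2.9, -8.4], [5.3, -2.9, -8.4]]' --hand '[8.5, 8.5, 8.5, 8.5, 8.5, 8.5, 8.5]'

```text
time: 4.65
tcp_pos: [0.6042, -0.3084, 0.1544]
eef_rot: [-90.0, -30.8, -25.7]
ft_force: [-0.5, 0.9, -0.5]
grip_width: 0.992
```

```bash
cat >chk.py <<'E'
from plan import *
import sys
o=env.get_obs();P0=o['tcp_pos'];R0=Ro.from_euler('xyz',o['eef_rot'],degrees=True)
print(o['time'],P0.round(4),o['eef_rot'].round(2),o['joint_positions'].round(1),o['ft_force'].round(1))
E
python3 - <<'E'
from chk import *
h,L=-26,31
x,y=.6087,-.312
G=np.array([x,y,.148])
print(*[v.round(3) for v in rows(tcp(G,h,L),Rt(h,L),P0,R0)])
p=camera_params('wrist');im=camera('wrist')
crop(im,p,[(circ(x,y,.187,.025),(0,0,255)),(circ(x,y,.115,.025),(0,0,255)),(circ(x,y,.01,.026),(0,255,0))],(0,0,640,400),1.2,'pics/w2.png')
ps=camera_params('scene');crop(camera('scene'),ps,[],(140,180,300,320),4,'pics/pre_scene2.png')
E
```

```text
4.65 [ 0.6042 -0.3084  0.1544] [-90.02 -30.82 -25.72] [ 13.   23.9  13.1 116.4 -24.   10.2 110.3] [-0.5  0.9 -0.5]
[ 1.318 -0.783 -2.243] [-0.001 -0.003 -0.005]
```

View pics/w2.png

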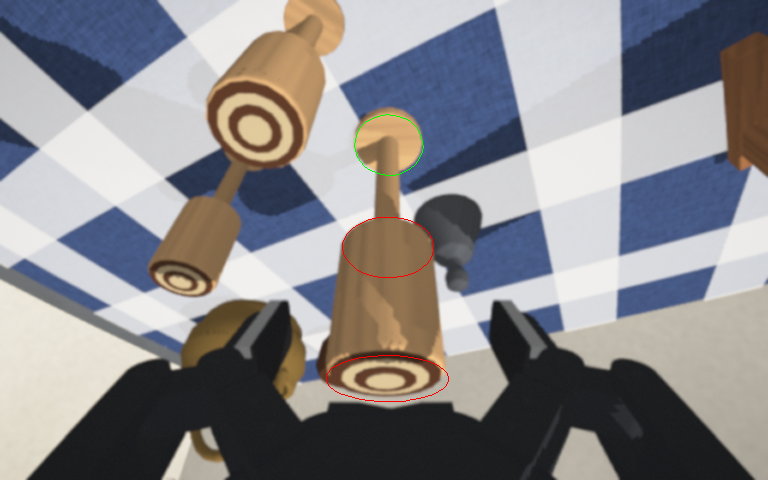

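View pics/pre_scene2.png

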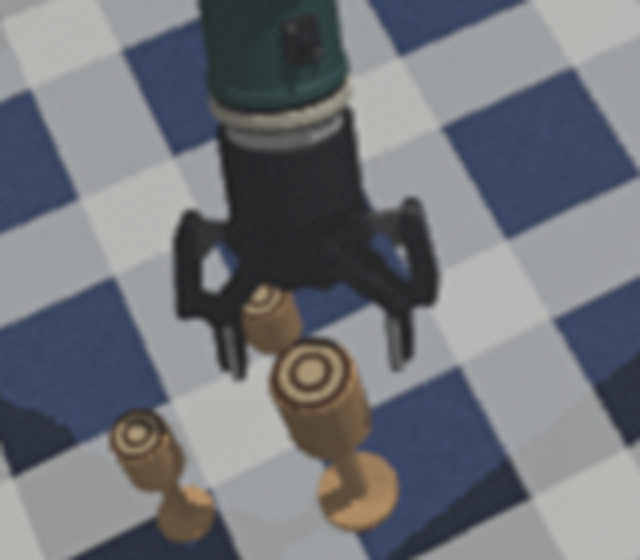

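Request:
arm_command --delta_rot '[[0, 0, 0], [0, 0, 0], [0, 0, 0], [0, 0, 0]]' --translation '[[0.6, -0.3, -1.1], [1.2, -0.7, -2.2], [1.2, -0.7, -2.2], [1.2, -0.7, -2.2]]' --hand '[8.5, 8.5, 8.5, 7.0]'

```text
time: 5.08
tcp_pos: [0.6149, -0.3171, 0.1353]
eef_rot: [-90.0, -31.0, -25.9]
ft_force: [0.3, -0.2, -0.1]
grip_width: 0.878
```

```bash
python3 - <<'E'
from chk import *
x,y=.6087,-.312
p=camera_params('wrist');im=camera('wrist')
crop(im,p,[],(0,0,640,400),1.2,'pics/w3.png')
print(o['grip_width'])
E
```

```text
5.0833 [ 0.6149 -0.3171  0.1353] [-90.02 -31.02 -25.89] [ 14.4  26.7  12.  115.2 -29.2   8.6 115.5] [ 0.3 -0.2 -0.1]
0.8782697041693434
```

View pics/w3.png

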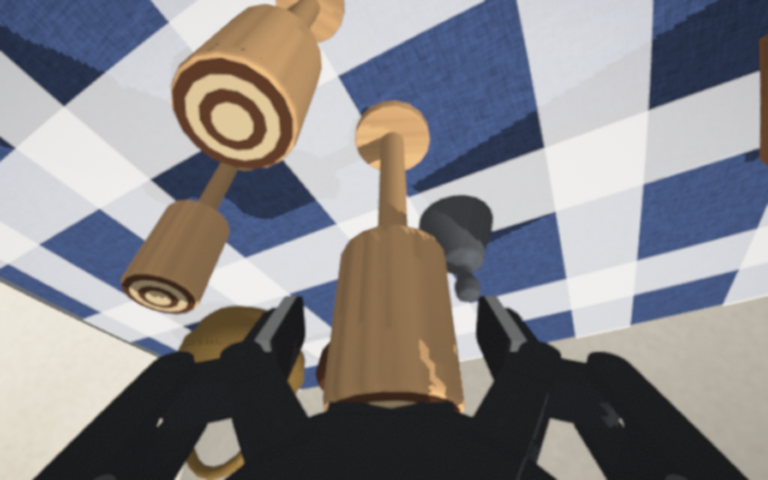

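Request:
arm_command --delta_rot '[[0, 0, 0], [0, 0, 0], [0, 0, 0], [0, 0, 0], [0, 0, 0], [0, 0, 0]]' --translation '[[0, 0, 0], [0, 0, 0], [0, 0, 0], [0, 0, 0], [0, 0, 0], [0, 0, 0]]' --hand '[6.2, 5.6, 5.2, 4.8, 4.4, 4.2]' --grip_force 30

```text
time: 5.63
tcp_pos: [0.6152, -0.3178, 0.1353]
eef_rot: [-90.0, -31.1, -25.9]
ft_force: [0.2, 1.8, 5.3]
grip_width: 0.576
```

Request:
arm_command --delta_rot '[[0, 0, 0], [0, 0, 0], [0, 0, 0]]' --translation '[[0, 0, 0], [0, 0, 0], [0, 0, 0]]' --hand '[4.2, 4.2, 4.2]' --grip_force 50

```text
time: 5.88
tcp_pos: [0.6152, -0.3178, 0.1353]
eef_rot: [-90.0, -31.1, -26.0]
ft_force: [-1.1, 2.5, 5.3]
grip_width: 0.573
```

```bash
python3 - <<'E'
from chk import *
p=camera_params('wrist');im=camera('wrist')
crop(im,p,[],(0,0,640,400),1.2,'pics/w4.png')
print(o['grip_width']*85.4)
E
```

```text
5.8833 [ 0.6152 -0.3178  0.1353] [-90.   -31.09 -25.95] [ 14.5  26.8  11.9 115.1 -29.3   8.5 115.6] [-1.1  2.5  5.3]
48.964940366273154
```

View pics/w4.png

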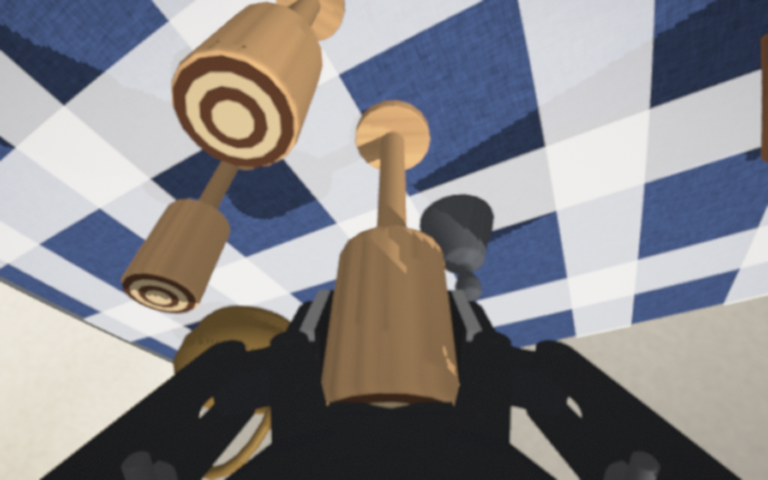

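Request:
arm_command --delta_rot '[[0, 0, 0], [0, 0, 0], [0, 0, 0], [0, 0, 0], [0, 0, 0], [0, 0, 0]]' --translation '[[0, 0, 0.4], [0, 0, 1.2], [0, 0, 2.2], [0, 0, 3.2], [0, 0, 3.8], [0, 0, 4.0]]' --hand '[4.2, 4.2, 4.2, 4.2, 4.2, 4.2]'

```text
time: 6.43
tcp_pos: [0.6146, -0.3181, 0.1755]
eef_rot: [-90.0, -31.0, -26.0]
ft_force: [0.2, -0.4, -1.1]
grip_width: 0.574
```

```bash
cat > tilt.py <<'E'
from chk import *
# predicted overlay of upright mould at given x,y,foot z
def ov(x,y,z,box,s,fn,cam):
    p=camera_params(cam);crop(camera(cam),p,[(circ(x,y,z+.187,.025),(0,0,255)),(circ(x,y,z+.115,.025),(0,0,255)),(circ(x,y,z+.01,.026),(0,255,0)),(circ(x,y,z,.026),(0,255,0)),(np.array([[x,y,z],[x,y,z+.187]]),(255,0,255))],box,s,fn)
E
python3 - <<'E'
from tilt import *
print(o['grip_width']*85.4)
ov(.608,-.3125,.04,(140,180,300,320),4,'pics/l_s.png','scene')
ov(.608,-.3125,.04,(0,0,640,400),1.2,'pics/l_w.png','wrist')
E
```

```text
6.4333 [ 0.6146 -0.3181  0.1755] [-90.04 -31.05 -25.96] [  9.4  23.3  18.1 114.3 -26.9  13.6 112.8] [ 0.2 -0.4 -1.1]
48.98186226549121
```

View pics/l_s.png

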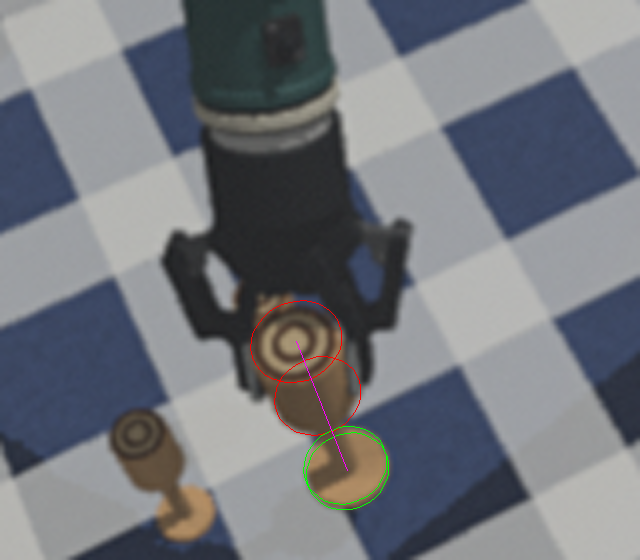

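View pics/l_w.png

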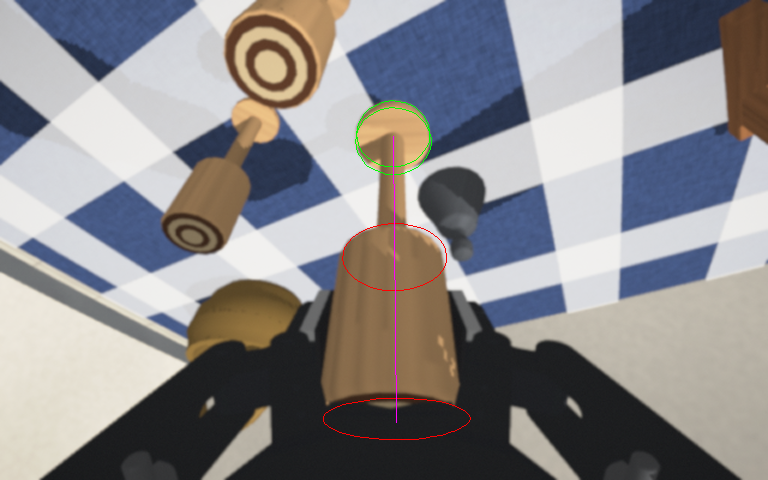

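```bash
cat > path.py <<'E'
from kin import *
def mt(M,h):
    c,s=np.cos(np.radians(h)),np.sin(np.radians(h));return np.array([M[0]+c*.0084+s*.002,M[1]+s*.0084-c*.002,M[2]+.1353])
L=31
W=[((.608,-.3125,.04),-26),((.60,-.25,.045),-23),((.565,-.15,.05),-17),((.545,-.02,.05),-6),((.53,.1,.05),4),((.525,.19,.05),11),((.524,.223,.03),13),((.6008,.2404,.016),13),((.6008,.2404,.004),13)]
E
python3 - <<'E'
from path import *
o=env.get_obs()
D+=[([-14.3,10.2,27.1,106.7,-5.1,64.2,78.6],[.50736513,-.11716164,.30051434],0),([2.2,9.7,23.6,124.9,-14.2,10.7,101.],[.5469155,-.28387592,.23885292],0),
([13.,23.9,13.1,116.4,-24.,10.2,110.3],[.6042,-.3084,.1544],0),([14.5,26.8,11.9,115.1,-29.3,8.5,115.6],[.6152,-.3178,.1353],0),(o['joint_positions'],o['tcp_pos'],0)]
k,f=fit(D);print(k.round(3),abs(f*1000).max(0).round(1));np.save('k.npy',k)
q=o['joint_positions']
for (a,ha),(b,hb) in zip(W[:-1],W[1:]):
    for t in (.5,1):
        M=np.array(a)+(np.array(b)-a)*t;h=ha+(hb-ha)*t
        q,e=ik(mt(M,h),Rt(h,L),q,k,1,1,1e-4)
    print(b,hb,q.round(1),round(e,4))
E
```

```text
[ 3.080e-01  5.180e-01  2.000e-03  4.710e-01  1.000e-03  1.000e-03
  3.130e-01  3.142e+00  1.000e-03 -2.800e-02 -4.000e-03 -4.000e-03
  2.000e-03] [0.3 0.3 0.4]
(0.6, -0.25, 0.045) -23 [  1.4  20.2  21.  118.7 -24.7  12.3 109. ] 0.0
(0.565, -0.15, 0.05) -17 [-14.1  14.1  27.5 127.1 -19.2   9.9 101.9] 0.0
(0.545, -0.02, 0.05) -6 [-46.4  12.1  47.8 132.7 -32.1   9.5 112.7] 0.0
(0.53, 0.1, 0.05) 4 [-66.6  12.9  55.2 133.6 -31.4   9.5 108.8] 0.0
(0.525, 0.19, 0.05) 11 [-74.5  15.6  54.1 131.1 -31.6  10.5 105.8] 0.0
(0.524, 0.223, 0.03) 13 [-74.4  19.7  51.2 130.5 -48.2   9.5 119.8] 0.0
(0.6008, 0.2404, 0.016) 13 [-61.7  26.9  41.6 120.8 -52.8  12.3 124.3] 0.0
(0.6008, 0.2404, 0.004) 13 [-58.8  27.4  37.9 121.  -54.5  10.4 126.1] 0.0
```

```bash
cat > go.py <<'E'
from path import *
def plan(W,n,ease=True):
    o=env.get_obs();P0=o['tcp_pos'];R0=Ro.from_euler('xyz',o['eef_rot'],degrees=True);k=np.load('k.npy');q=o['joint_positions']
    from scipy.interpolate import PchipInterpolator as PI
    A=np.array([list(m)+[h] for m,h in W]);u=np.r_[0,np.cumsum(np.linalg.norm(np.diff(A[:,:3],axis=0),axis=1))];f=PI(u/u[-1],A)
    for i in range(1,n+1):
        t=i/n; t=(t*t*(3-2*t)) if ease else t
        x=f(t);P=mt(x[:3],x[3]);R=Rt(x[3],L);q,e=ik(P,R,q,k,.5,1,1e-4)
        d,r=rows(P,R,P0,R0);print(i,d.round(1).tolist(),r.round(3).tolist(),q[3:6].round(0),round(e,3))
E
python3 - <<'E'
from go import *
W=[((.608,-.3125,.04),-26),((.60,-.25,.06),-23),((.572,-.15,.08),-17),((.55,-.02,.08),-6),((.535,.1,.08),4),((.53,.19,.07),11),((.535,.225,.05),13)]
plan(W,28)
E
```

```text
1 [0.0, 0.2, 0.1] [0.0, -0.0, 0.001] [114. -27.  14.] 0.0
2 [-0.0, 0.7, 0.4] [0.0, -0.0, 0.005] [115. -27.  14.] 0.0
3 [-0.1, 1.7, 0.7] [0.0, -0.0, 0.012] [115. -26.  14.] 0.0
4 [-0.3, 2.9, 1.1] [0.0, -0.0, 0.022] [116. -25.  14.] 0.0
5 [-0.5, 4.4, 1.6] [0.0, -0.0, 0.035] [117. -24.  14.] 0.0
6 [-0.7, 6.2, 2.1] [0.0, -0.0, 0.051] [118. -23.  14.] 0.0
7 [-1.2, 8.2, 2.6] [0.0, -0.0, 0.07] [120. -21.  14.] 0.0
8 [-1.8, 10.4, 3.2] [0.0, -0.0, 0.092] [121. -19.  14.] 0.0
9 [-2.6, 12.8, 3.7] [0.0, -0.0, 0.116] [123. -17.  15.] 0.0
10 [-3.3, 15.4, 4.0] [0.0, -0.0, 0.145] [125. -14.  14.] 0.0
11 [-3.8, 18.1, 4.1] [0.0, -0.0, 0.179] [126. -11.  14.] 0.0
12 [-4.4, 21.0, 4.1] [0.0, -0.0, 0.219] [127.  -8.  14.] 0.0
13 [-4.8, 23.9, 4.1] [0.0, -0.0, 0.264] [129.  -6.  13.] 0.0
14 [-5.3, 26.9, 4.1] [0.0, -0.0, 0.31] [130.  -3.  13.] 0.0
15 [-5.7, 29.9, 4.1] [0.0, -0.0, 0.354] [130.   0.  13.] 0.0
16 [-6.1, 32.8, 4.1] [0.0, -0.0, 0.397] [131.   3.  13.] 0.0
17 [-6.5, 35.7, 4.1] [0.0, -0.0, 0.439] [131.   6.  13.] 0.0
18 [-6.8, 38.5, 4.1] [0.0, -0.0, 0.479] [131.   8.  14.] 0.0
19 [-7.1, 41.2, 4.1] [0.0, -0.0, 0.517] [131.   9.  14.] 0.0
20 [-7.2, 43.8, 4.0] [0.0, -0.0, 0.553] [130.  10.  14.] 0.0
21 [-7.4, 46.2, 3.8] [0.0, -0.0, 0.587] [130.  10.  14.] 0.0
22 [-7.5, 48.3, 3.5] [0.0, -0.0, 0.616] [129.  10.  13.] 0.0
23 [-7.6, 50.2, 3.2] [0.0, -0.0, 0.638] [129.   9.  13.] 0.0
24 [-7.5, 51.6, 2.8] [0.0, -0.0, 0.655] [128.   9.  13.] 0.0
25 [-7.4, 52.8, 2.1] [0.0, -0.0, 0.666] [128.   8.  12.] 0.0
26 [-7.2, 53.6, 1.6] [0.0, -0.0, 0.674] [128.   7.  11.] 0.0
27 [-7.1, 54.1, 1.2] [0.0, -0.0, 0.678] [127.   7.  11.] 0.0
28 [-7.1, 54.3, 1.1] [0.0, -0.0, 0.68] [127.   7.  11.] 0.0
```

Request:
arm_command --delta_rot '[[0, 0, 0.005], [0, 0, 0.012], [0, 0, 0.022], [0, 0, 0.035], [0, 0, 0.051], [0, 0, 0.07], [0, 0, 0.092], [0, 0, 0.116]]' --translation '[[0, 0.7, 0.4], [-0.1, 1.7, 0.7], [-0.3, 2.9, 1.1], [-0.5, 4.4, 1.6], [-0.7, 6.2, 2.1], [-1.2, 8.2, 2.6], [-1.8, 10.4, 3.2], [-2.6, 12.8, 3.7]]' --hand '[4.2, 4.2, 4.2, 4.2, 4.2, 4.2, 4.2, 4.2]'

```text
time: 7.2
tcp_pos: [0.5879, -0.1888, 0.2111]
eef_rot: [-90.0, -30.9, -19.3]
ft_force: [0.6, 0.4, -1.1]
grip_width: 0.577
```

Request:
arm_command --delta_rot '[[0, 0, 0.029], [0, 0, 0.063], [0, 0, 0.103], [0, 0, 0.148], [0, 0, 0.194], [0, 0, 0.238], [0, 0, 0.281], [0, 0, 0.323]]' --translation '[[-0.7, 2.6, 0.3], [-1.2, 5.3, 0.4], [-1.8, 8.2, 0.4], [-2.2, 11.1, 0.4], [-2.7, 14.1, 0.4], [-3.1, 17.1, 0.4], [-3.5, 20.0, 0.4], [-3.9, 22.9, 0.4]]' --hand '[4.2, 4.2, 4.2, 4.2, 4.2, 4.2, 4.2, 4.2]'

```text
time: 7.87
tcp_pos: [0.5483, 0.0409, 0.2149]
eef_rot: [-90.0, -30.9, -0.7]
ft_force: [0.6, 0.5, -1.4]
grip_width: 0.576
```

```bash
python3 - <<'E'
from tilt import *
print(o['grip_width']*85.4)
from path import *
k=np.load('k.npy');print((fk2(o['joint_positions'],k)[0]-P0)*1000)
h=o['eef_rot'][2];c,s=np.cos(np.radians(h)),np.sin(np.radians(h))
x,y,z=P0[0]-c*.0084-s*.002,P0[1]-s*.0084+c*.002,P0[2]-.1353;print(x,y,z)
ov(x,y,z,(200,120,440,300),3,'pics/c_s.png','scene')
E
```

```text
7.8667 [0.5483 0.0409 0.2149] [-90.   -30.92  -0.67] [-47.5   6.3  39.2 131.3   5.5  13.4  74.8] [ 0.6  0.5 -1.4]
49.175549671936984
[-1.05490813  0.01896875 -0.41276511]
0.5399411871930979 0.04299645862432931 0.07963969706677482
```

View pics/c_s.png

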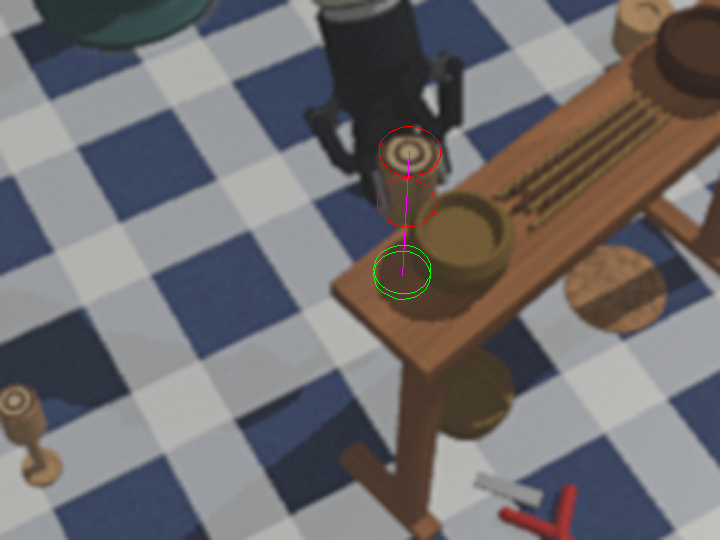

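```bash
python3 - <<'E'
from go import *
W=[((.540,.043,.08),-.7),((.535,.1,.08),4),((.53,.18,.07),10),((.535,.225,.045),13)]
plan(W,12)
E
```

```text
1 [0.0, -0.2, 0.1] [-0.001, -0.002, -0.004] [131.   6.  13.] 0.0
2 [-0.1, 0.9, 0.1] [-0.001, -0.002, 0.011] [131.   6.  13.] 0.0
3 [-0.2, 2.5, 0.1] [-0.001, -0.002, 0.034] [131.   7.  14.] 0.0
4 [-0.4, 4.4, 0.1] [-0.001, -0.002, 0.062] [131.   8.  14.] 0.0
5 [-0.5, 6.7, 0.0] [-0.001, -0.002, 0.092] [131.   9.  14.] 0.0
6 [-0.7, 9.1, -0.2] [-0.001, -0.002, 0.124] [130.   9.  14.] 0.0
7 [-0.9, 11.4, -0.6] [-0.001, -0.002, 0.154] [130.   9.  13.] 0.0
8 [-0.9, 13.6, -1.0] [-0.001, -0.002, 0.18] [129.   8.  13.] 0.0
9 [-0.8, 15.3, -1.7] [-0.0, -0.002, 0.201] [129.   7.  12.] 0.0
10 [-0.6, 16.7, -2.6] [-0.0, -0.002, 0.217] [128.   6.  11.] 0.0
11 [-0.5, 17.6, -3.2] [-0.0, -0.002, 0.226] [128.   6.  10.] 0.0
12 [-0.4, 17.9, -3.4] [-0.0, -0.002, 0.23] [128.   5.  10.] 0.0
```

Request:
arm_command --delta_rot '[[0, 0, 0.012], [0, 0, 0.034], [0, 0, 0.062], [0, 0, 0.092], [0, 0, 0.124], [0, 0, 0.154], [0, 0, 0.18], [0, 0, 0.201]]' --translation '[[-0.2, 1.2, 0.1], [-0.3, 2.8, 0.1], [-0.5, 4.7, 0.1], [-0.6, 6.9, 0], [-0.8, 9.3, -0.2], [-1.0, 11.6, -0.6], [-1.0, 13.8, -1.0], [-0.9, 15.5, -1.7]]' --hand '[4.2, 4.2, 4.2, 4.2, 4.2, 4.2, 4.2, 4.2]'

```text
time: 8.58
tcp_pos: [0.5401, 0.197, 0.1981]
eef_rot: [-90.0, -31.0, 10.9]
ft_force: [0.9, 0.4, -1.6]
grip_width: 0.572
```

Request:
arm_command --delta_rot '[[0, 0, 0.016], [0, 0, 0.025], [0, 0, 0.029], [0, 0, 0.029]]' --translation '[[0.2, 1.4, -0.9], [0.3, 2.3, -1.5], [0.4, 2.6, -1.7], [0.4, 2.6, -1.7]]' --hand '[4.2, 4.2, 4.2, 4.2]'

```text
time: 8.92
tcp_pos: [0.5442, 0.2204, 0.1802]
eef_rot: [-90.1, -30.9, 12.5]
ft_force: [0.6, -0.3, -2.1]
grip_width: 0.578
```

```bash
python3 - <<'E'
from tilt import *
from go import *
print(o['grip_width']*85.4)
h=o['eef_rot'][2];c,s=np.cos(np.radians(h)),np.sin(np.radians(h))
x,y,z=P0[0]-c*.0084-s*.002,P0[1]-s*.0084+c*.002,P0[2]-.1353;print(x,y,z)
ov(x,y,z,(300,60,500,240),4,'pics/d_s.png','scene')
ov(x,y,z,(0,0,640,400),1.2,'pics/d_w.png','wrist')
ov(x,y,z,(190,100,370,230),4,'pics/d_t.png','top')
W=[((x,y,z),h),((.56,.231,.02),13),((.6008,.2404,.016),13)]
plan(W,8)
E
```

```text
8.9167 [0.5442 0.2204 0.1802] [-90.11 -30.89  12.46] [-57.4  14.7  31.1 127.8   6.2   9.8  67.5] [ 0.6 -0.3 -2.1]
49.39488717072793
0.5355301127085581 0.22050631551361533 0.044942991201947974
1 [0.1, 0.2, -0.4] [0.001, -0.0, 0.005] [128.   6.   9.] 0.0
2 [0.7, 0.5, -1.2] [0.001, -0.0, 0.008] [127.  19.   9.] 0.0
3 [1.5, 0.9, -2.2] [0.001, -0.0, 0.011] [125.  31.   9.] 0.0
4 [2.6, 1.2, -2.7] [0.001, -0.0, 0.013] [124.  33.   9.] 0.0
5 [3.9, 1.6, -2.9] [0.001, -0.0, 0.013] [122.  32.   9.] 0.0
6 [5.1, 1.9, -3.0] [0.001, -0.0, 0.013] [121.  32.  10.] 0.0
7 [6.1, 2.1, -3.0] [0.001, -0.0, 0.013] [119.  31.  10.] 0.0
8 [6.5, 2.1, -3.0] [0.001, -0.0, 0.013] [119.  31.  10.] 0.0
```

View pics/d_s.png

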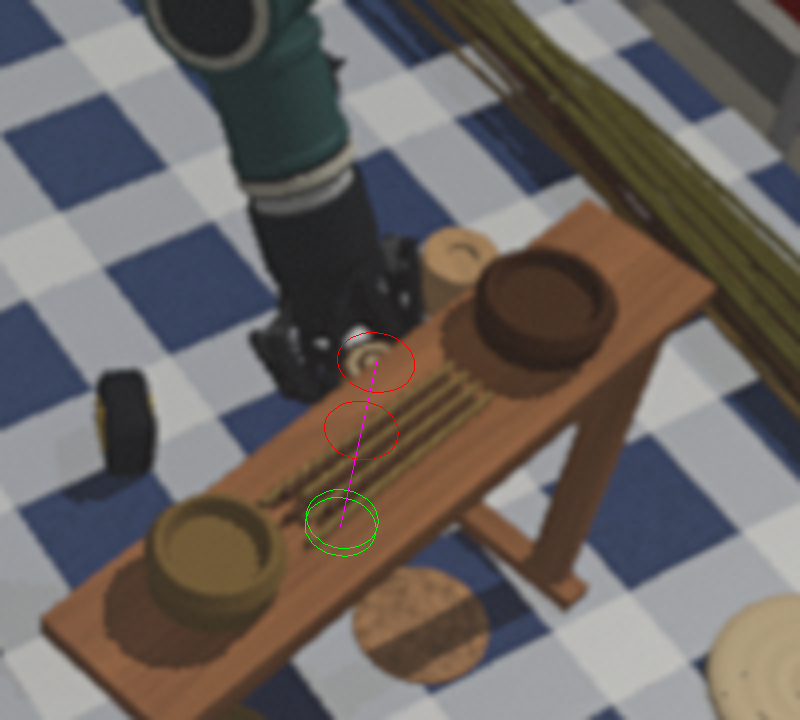

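View pics/d_w.png

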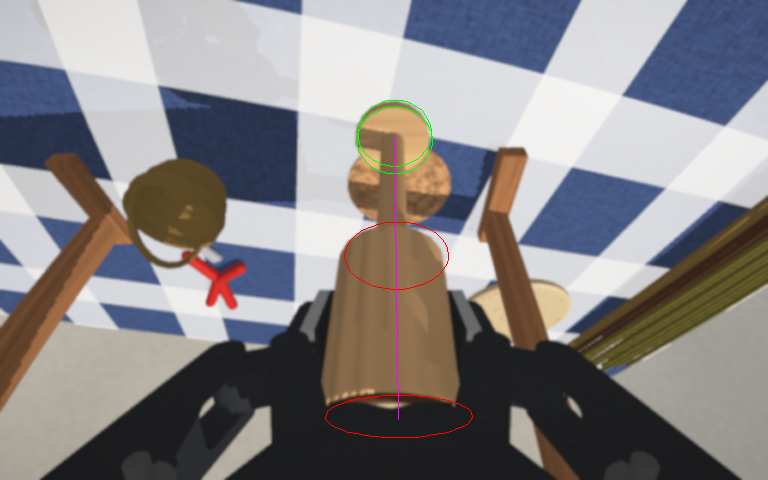

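View pics/d_t.png

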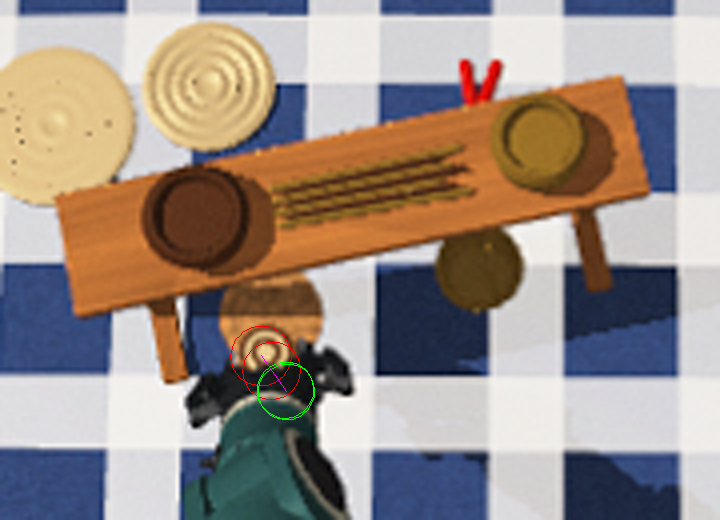

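```bash
python3 - <<'E'
from tilt import *
from go import *
h=o['eef_rot'][2];c,s=np.cos(np.radians(h)),np.sin(np.radians(h))
x,y,z=P0[0]-c*.0084-s*.002,P0[1]-s*.0084+c*.002,P0[2]-.1353
W=[((x,y,z),h),((.560,.231,.035),13),((.580,.236,.014),13),((.6008,.2404,.012),13)]
plan(W,12)
E
```

```text
9.0667 [0.5446 0.2192 0.1815] [-90.03 -30.98  12.28] [-57.4  14.5  31.2 127.8   6.2   9.9  67.5] [-0.4 -0.2 -1.2]
1 [0.1, 0.1, -0.0] [0.001, -0.0, 0.001] [127.   6.  10.] 0.0
2 [0.5, 0.3, -0.2] [0.001, -0.0, 0.004] [127.   5.  10.] 0.0
3 [1.1, 0.6, -0.4] [0.001, -0.0, 0.008] [126.   5.  10.] 0.0
4 [1.8, 0.9, -0.7] [0.001, -0.0, 0.011] [125.   4.  10.] 0.0
5 [2.5, 1.2, -1.2] [0.001, -0.0, 0.013] [124.   4.   9.] 0.0
6 [3.1, 1.4, -1.9] [0.001, -0.0, 0.013] [123.  17.   9.] 0.0
7 [3.8, 1.5, -2.8] [0.001, -0.0, 0.013] [123.  29.   9.] 0.0
8 [4.5, 1.7, -3.2] [0.001, -0.0, 0.013] [122.  32.   9.] 0.0
9 [5.2, 1.9, -3.3] [0.001, -0.0, 0.013] [121.  32.   9.] 0.0
10 [5.8, 2.0, -3.4] [0.001, -0.0, 0.013] [120.  31.   9.] 0.0
11 [6.3, 2.1, -3.4] [0.001, -0.0, 0.013] [119.  31.  10.] 0.0
12 [6.5, 2.1, -3.4] [0.001, -0.0, 0.013] [119.  31.  10.] 0.0
```

Request:
arm_command --delta_rot '[[0, 0, 0.002], [0, 0, 0.004], [0, 0, 0.008], [0, 0, 0.01], [0, 0, 0.01], [0, 0, 0.01], [0, 0, 0.01], [0, 0, 0.01]]' --translation '[[0.3, 0.2, -0.1], [0.7, 0.4, -0.2], [1.2, 0.6, -0.4], [1.8, 0.9, -0.7], [2.4, 1.1, -1.0], [2.8, 1.3, -1.3], [3.1, 1.4, -1.6], [3.3, 1.4, -1.8]]' --hand '[4.2, 4.2, 4.2, 4.2, 4.2, 4.2, 4.2, 4.2]'

```text
time: 9.73
tcp_pos: [0.5778, 0.2342, 0.1627]
eef_rot: [-90.1, -31.0, 13.0]
ft_force: [0.2, -0.0, -1.7]
grip_width: 0.573
```

```bash
python3 - <<'E'
from tilt import *
from go import *
h=o['eef_rot'][2];c,s=np.cos(np.radians(h)),np.sin(np.radians(h))
x,y,z=P0[0]-c*.0084-s*.002,P0[1]-s*.0084+c*.002,P0[2]-.1353;print(x,y,z)
W=[((x,y,z),h),((.580,.236,.014),h),((.6008,.2404,.012),h)]
plan(W,8)
E
```

```text
9.7333 [0.5778 0.2342 0.1627] [-90.05 -30.96  12.96] [-49.2  19.4  23.3 123.6   4.8   8.6  69.3] [ 0.2 -0.  -1.7]
0.569131328546563 0.23431172181402352 0.0273566549641672
1 [0.1, 0.0, -0.2] [0.001, -0.001, 0.0] [123.  17.   9.] 0.0
2 [0.3, 0.0, -0.6] [0.001, -0.001, 0.0] [123.  25.   9.] 0.0
3 [0.7, 0.1, -1.1] [0.001, -0.001, 0.0] [122.  31.   9.] 0.0
4 [1.2, 0.2, -1.4] [0.001, -0.001, 0.0] [122.  32.   9.] 0.0
5 [1.9, 0.3, -1.5] [0.001, -0.001, 0.0] [121.  31.   9.] 0.0
6 [2.5, 0.5, -1.5] [0.001, -0.001, 0.0] [120.  31.   9.] 0.0
7 [3.0, 0.6, -1.5] [0.001, -0.001, 0.0] [119.  31.  10.] 0.0
8 [3.2, 0.6, -1.5] [0.001, -0.001, 0.0] [119.  31.  10.] 0.0
```

Request:
arm_command --delta_rot '[[0, 0, 0], [0, 0, 0], [0, 0, 0]]' --translation '[[0.4, 0.1, -0.2], [0.8, 0.2, -0.4], [1.1, 0.2, -0.6]]' --hand '[4.2, 4.2, 4.2]'

```text
time: 9.98
tcp_pos: [0.5887, 0.2364, 0.157]
eef_rot: [-90.0, -31.0, 13.0]
ft_force: [0.3, -0.9, -1.0]
grip_width: 0.572
```

```bash
python3 chk.py
```

```text
9.9833 [0.5887 0.2364 0.157 ] [-90.03 -30.99  12.96] [-44.4  20.5  18.2 122.2  12.6   8.5  62.1] [ 0.3 -0.9 -1. ]
```

Request:
arm_command --delta_rot '[[0, 0, 0], [0, 0, 0], [0, 0, 0], [0, 0, 0], [0, 0, 0], [0, 0, 0], [0, 0, 0]]' --translation '[[0.3, 0.1, -0.2], [0.7, 0.2, -0.4], [1.1, 0.2, -0.6], [1.5, 0.3, -0.8], [1.8, 0.4, -0.9], [2.1, 0.4, -1.0], [2.1, 0.4, -1.0]]' --hand '[4.2, 4.2, 4.2, 4.2, 4.2, 4.2, 4.2]'

```text
time: 10.57
tcp_pos: [0.61, 0.2401, 0.1471]
eef_rot: [-90.0, -31.0, 12.9]
ft_force: [-0.5, -0.1, -0.9]
grip_width: 0.571
```

```bash
python3 - <<'E'
from tilt import *
h=o['eef_rot'][2];c,s=np.cos(np.radians(h)),np.sin(np.radians(h))
x,y,z=P0[0]-c*.0084-s*.002,P0[1]-s*.0084+c*.002,P0[2]-.1353;print(x,y,z)
p=camera_params('wrist');mat=(.6125,.243)
crop(camera('wrist'),p,[(circ(*mat,.004,.05),(0,0,255)),(circ(x,y,z,.026),(0,255,0)),(circ(x,y,z+.01,.026),(0,255,0))],(0,0,640,400),1.2,'pics/e_w.png')
ov(x,y,z,(280,60,480,240),4,'pics/e_s.png','scene')
E
```

```text
10.5667 [0.61   0.2401 0.1471] [-90.03 -30.99  12.94] [-39.   22.9  13.1 119.5  19.1   8.6  56.4] [-0.5 -0.1 -0.9]
0.6013362564531376 0.24020207182788075 0.01182242780422546
```

View pics/e_w.png

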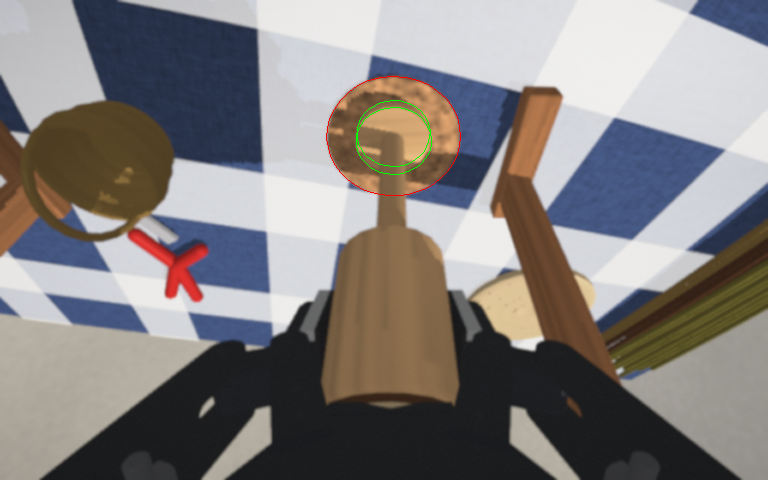

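View pics/e_s.png

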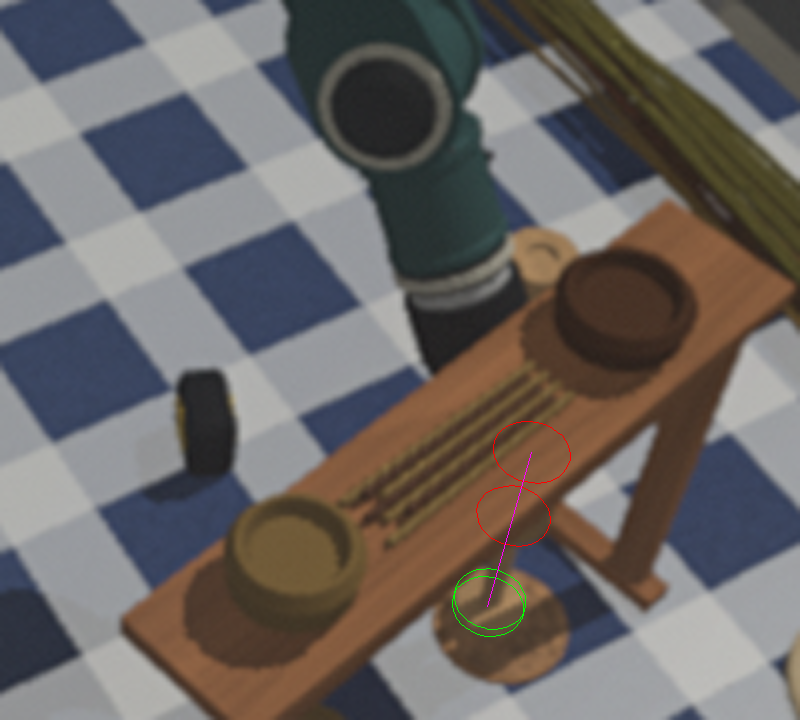

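The red mat outline and green foot outline both match the wrist picture, and the foot lies well inside the mat. I'll lower it slowly while watching the force.

Request:
arm_command --delta_rot '[[0, 0, 0], [0, 0, 0], [0, 0, 0], [0, 0, 0], [0, 0, 0]]' --translation '[[0, 0, -0.2], [0, 0, -0.4], [0, 0, -0.55], [0, 0, -0.65], [0, 0, -0.65]]' --hand '[4.2, 4.2, 4.2, 4.2, 4.2]'

```text
time: 11.08
tcp_pos: [0.6091, 0.2402, 0.1406]
eef_rot: [-90.0, -31.0, 13.0]
ft_force: [-0.7, 0.8, -2.3]
grip_width: 0.571
```

Request:
arm_command --delta_rot '[[0, 0, 0], [0, 0, 0]]' --translation '[[0, 0, -0.1], [0, 0, -0.1]]' --hand '[4.2, 4.2]'

```text
time: 11.25
tcp_pos: [0.6092, 0.2402, 0.1398]
eef_rot: [-90.0, -31.0, 13.0]
ft_force: [-0.5, -0.0, -1.6]
grip_width: 0.572
```

```bash
python3 chk.py
```

```text
11.25 [0.6092 0.2402 0.1398] [-90.03 -30.98  12.96] [-35.   23.5   8.2 119.5  32.5   8.6  43.6] [-0.5 -0.  -1.6]
```

Not touching yet: the force is still about -1.5 N, which is the mould's weight. I'll go on in 1 mm steps.

Request:
arm_command --delta_rot '[[0, 0, 0], [0, 0, 0]]' --translation '[[0, 0, -0.08], [0, 0, -0.08]]' --hand '[4.2, 4.2]'

```text
time: 11.42
tcp_pos: [0.6096, 0.2404, 0.1394]
eef_rot: [-90.0, -31.0, 13.0]
ft_force: [-0.4, -0.5, 0.2]
grip_width: 0.574
```

```bash
python3 chk.py
```

```text
11.4167 [0.6096 0.2404 0.1394] [-90.01 -31.02  12.96] [-34.7  23.5   7.8 119.5  33.7   8.6  42.5] [-0.4 -0.5  0.2]
```

Request:
arm_command --delta_rot '[[0, 0, 0], [0, 0, 0]]' --translation '[[0, 0, -0.05], [0, 0, -0.05]]' --hand '[4.2, 4.2]' --grip_force 25

```text
time: 11.58
tcp_pos: [0.6099, 0.2405, 0.1393]
eef_rot: [-90.0, -31.1, 12.9]
ft_force: [-1.6, 0.5, 4.7]
grip_width: 0.568
```

Request:
arm_command --delta_rot '[[0, 0, 0], [0, 0, 0], [0, 0, 0], [0, 0, 0], [0, 0, 0], [0, 0, 0]]' --translation '[[0, 0, 0], [0, 0, 0], [0, 0, 0], [0, 0, 0], [0, 0, 0], [0, 0, 0]]' --hand '[4.9, 5.1, 5.3, 5.6, 6.0, 6.4]'

```text
time: 12.08
tcp_pos: [0.6093, 0.2401, 0.1382]
eef_rot: [-90.0, -31.0, 12.9]
ft_force: [0.5, -0.6, -0.5]
grip_width: 0.749
```

```bash
python3 - <<'E'
from tilt import *
print(o['grip_width']*85.4)
x,y,z=.6012,.2402,.004
p=camera_params('wrist');mat=(.6125,.243)
crop(camera('wrist'),p,[(circ(*mat,.004,.05),(0,0,255)),(circ(x,y,z+.115,.025),(0,0,255)),(circ(x,y,z+.01,.026),(0,255,0))],(0,0,640,400),1.2,'pics/f_w.png')
a=Rt(13,31).apply([0,1,0]);print(a)
E
```

```text
12.0833 [0.6093 0.2401 0.1382] [-90.04 -30.96  12.95] [-34.5  23.6   7.6 119.5  34.4   8.6  41.8] [ 0.5 -0.6 -0.5]
63.98952073686322
[ 0.50183768  0.11585836 -0.8571673 ]
```

View pics/f_w.png

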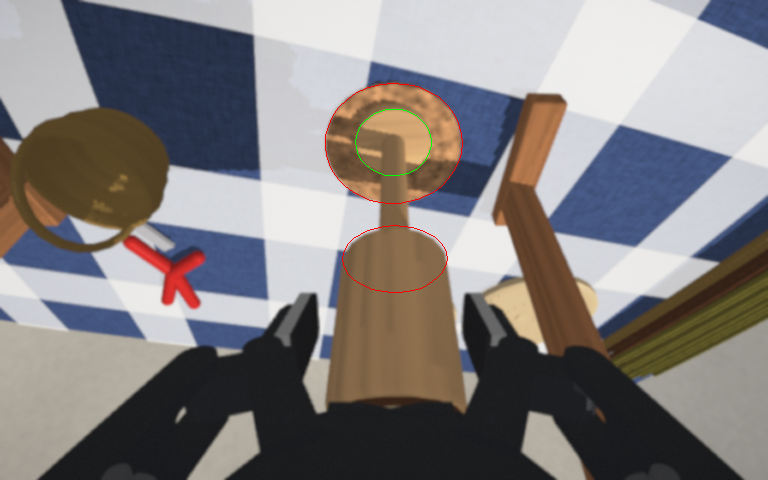

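Request:
arm_command --delta_rot '[[0, 0, 0], [0, 0, 0], [0, 0, 0], [0, 0, 0], [0, 0, 0], [0, 0, 0], [0, 0, 0], [0, 0, 0]]' --translation '[[-0.3, -0.07, 0.3], [-0.8, -0.18, 0.8], [-1.6, -0.37, 1.6], [-2.6, -0.6, 2.6], [-3.6, -0.83, 3.6], [-4.6, -1.06, 4.6], [-5.6, -1.3, 5.6], [-6.6, -1.52, 6.6]]' --hand '[7.0, 7.3, 7.5, 7.5, 7.5, 7.5, 7.5, 7.5]'

```text
time: 12.8
tcp_pos: [0.5425, 0.2247, 0.2054]
eef_rot: [-90.0, -31.0, 13.0]
ft_force: [0.1, -0.2, 0.6]
grip_width: 0.88
```

```bash
python3 chk.py
```

```text
12.8 [0.5425 0.2247 0.2054] [-90.02 -31.    12.95] [-33.7  11.2   3.5 125.4  31.6  15.9  44.1] [ 0.1 -0.2  0.6]
```

Request:
arm_command --delta_rot '[[0, 0, 0], [0, 0, 0], [0, 0, 0], [0, 0, 0], [0, 0, 0]]' --translation '[[-1.3, -0.3, 1.0], [-2.6, -0.6, 2.0], [-4.0, -0.9, 3.0], [-5.5, -1.3, 4.0], [-5.5, -1.3, 4.0]]' --hand '[7.5, 7.5, 7.5, 7.5, 7.5]'

```text
time: 13.22
tcp_pos: [0.4867, 0.2117, 0.2464]
eef_rot: [-90.0, -31.1, 13.0]
ft_force: [0.5, 1.0, 0.2]
grip_width: 0.88
```

```bash
python3 - <<'E'
from tilt import *
x,y,z=.6012,.2402,.004
p=camera_params('wrist');mat=(.6125,.243)
crop(camera('wrist'),p,[(circ(*mat,.004,.05),(0,0,255)),(circ(x,y,z+.187,.025),(0,0,255)),(circ(x,y,z,.026),(0,255,0))],(0,0,640,400),1.2,'pics/g_w.png')
crop(camera('scene'),camera_params('scene'),[],(0,0,640,400),1.2,'pics/g_s.png')
print([(round(d['score'],2),np.round(d['at'],3).tolist()) for d in spotter.tip_of('wrist','mould')])
for l in ['basket','bell','tape','log']: print(l,[np.round(d['at'],3).tolist() for d in spotter.tip_of('scene',l)][:1])
E
```

```text
13.2167 [0.4867 0.2117 0.2464] [-89.96 -31.12  12.97] [-34.3   1.7   1.2 129.6  28.8  21.6  45.4] [0.5 1.  0.2]
[(0.66, [0.598, 0.239, 0.004])]
basket [[0.652, 0.043, 0.002]]
bell [[0.712, -0.298, 0.003]]
tape [[0.366, 0.138, -0.004]]
log [[0.367, 0.449, -0.004]]
```

View pics/g_w.png

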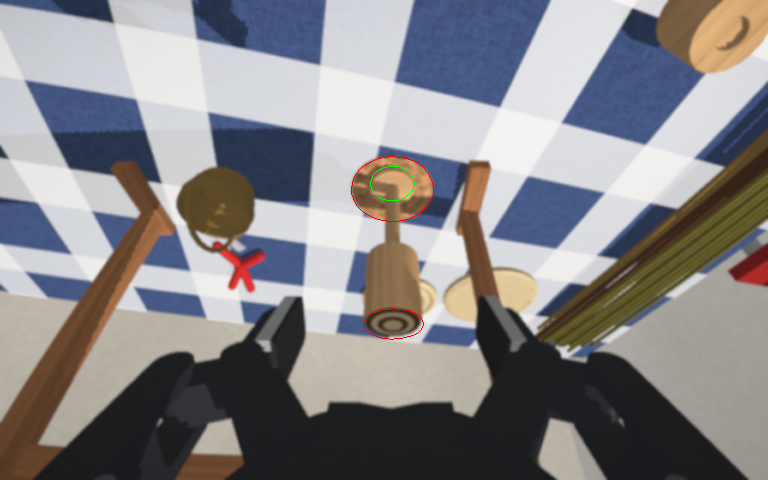

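View pics/g_s.png

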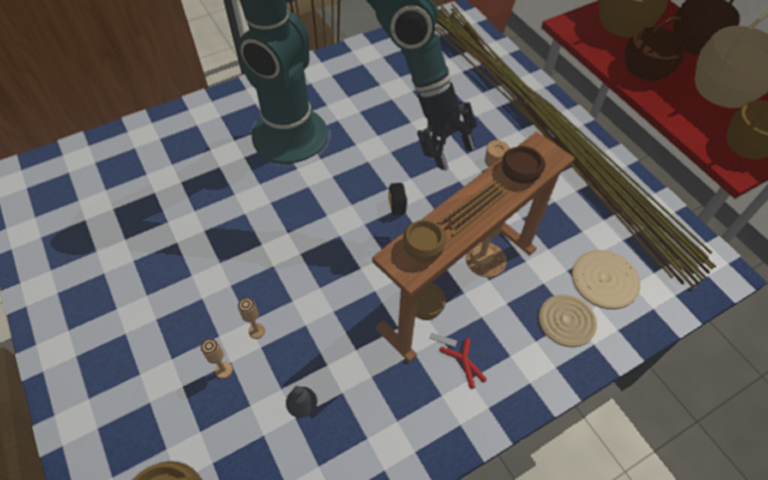

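```bash
python3 -c "
from bench import env
print(env.hand_in(), env.get_obs()['time'])"
```

```text
the job is handed in; nothing more can be done
the job is handed in; nothing more can be done
```

The largest mould now stands by itself on the cork mat under the plank, and I handed the job in at about 13.5 s of the 48 s allowed. I took it by the drum, lifted it, and carried it upright around the front of the shelf. I set it down slowly until the force showed contact, then released it and backed the gripper off.

**Placement:** In the last wrist picture the mould is upright and its foot lies fully inside the mat. I measured the foot at (0.601, 0.240) and the mat's centre at (0.6125, 0.243), which leaves about 12 mm to the mat's edge. I set it slightly forward on purpose, to keep the gripper clear of the plank. The spotter put the foot at (0.598, 0.239), within its accuracy of 4 mm.

**Other objects:** The basket, bell, tape measure and log were found where they started, within the spotter's accuracy. The two smaller moulds are still standing.

**Tight spots:** I leaned the tool 31 degrees instead of 35, because joint 6 was near its lower limit. It read 8.5 to 8.6 degrees against a minimum of 8.47 during the grasp and the placing. The largest wrist force I read was about 6 N, and I saw no sign of contact with the shelf.

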